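# Square the blanks and close the gluing press

### The arm

A 6-joint arm with a two-finger parallel gripper is mounted at the origin on the work surface. World frame = base frame: x ahead of the robot, y to its left, z up, the work surface at z = 0. Lengths are in m, angles in degrees, forces in N, time in s.
With the tool pointing down it reaches from about 0.4 to 0.825 m from the base axis. Payload 7 kg.
Tool frame: the origin (TCP) lies midway between the tips of the shut fingers; the grasp point (between the pads) lies hold_point_z behind it (hold_point_z is the distance from the TCP to the grasp point, in m); z points along the fingers, y is the line along which they close (so a half turn about z gives the same grasp; the last joint's range is limited). The gripper opens to 88 mm and grips with 3 to 60 N. Pads are 19 mm wide; open, the fingers measure 130 mm over their backs; the gripper's body (78 mm by 193 mm) begins 47 mm behind the grasp point.
Start: joints at [-49.842, 20.546, 0.682, 0, -70.136, -16.507], TCP at [0.271, -0.618, 0.187] pointing down, gripper open.
Joint ranges: [-176.03, 176.03], [-82.01, 121.73], [-58.28, 71.71], [-173.87, 95.51], [-174.79, -0.11], [-173.66, 173.66]. Speed limits (degrees/s): [136.94, 136.94, 172.46, 180, 180, 180].

### API

Orientations are given as [roll, pitch, yaw] about the fixed x, y, z axes, in that order (R = Rz(yaw) Ry(pitch) Rx(roll)).
In Python, from plant import * gives the robot as it stands.
- The arm moves only by the tool step_arm, never from a script. Its argument "steps" is a list that holds one entry, the list of rows, each a list of 6 numbers: the shift along the tool's x, y, z scaled (see below), then the turn, a rotation vector about the tool's x, y, z scaled (see below). In form: [[[tx, ty, tz, wx, wy, wz], ...]]. A call has 1 to 20 rows; each row is the pose to reach, as a shift and turn from the pose commanded when the call began, along the tool's axes at that moment; what a row does not reach only later rows make up. The controller multiplies each number of a shift by 100 mm and each number of a turn by 0.5 rad. A row lasts 1/10 s, in which the tool goes at most 50 mm and 8.59 degrees, less where a joint would pass 70% of its speed; a pose out of reach is approached as far as the arm can. A call with a number of a shift or a turn outside -1 to 1 is refused whole. A call with a gripper value outside its range is refused whole. "jaw" is the closure in counts, from 0 (fully open) to 255 (shut), set as the call begins (left out, the last holds). The fingers move at their own pace and stop on an object; the grip force is fixed at half the most. Time passes only in rows, so rows that repeat a pose let the fingers close. It gives the time, the measured TCP pose, the force, the opening and the grip force at its end, in the units of the state.
- get_obs(): the state, without advancing time (a new reading comes with each control period).
- snapshot(name): name is "scene" or "top"; returns (picture, depth): 384x512x3 uint8, red, green, blue; 384x512 float32, m along the optical axis (not along the pixel's ray), 0 where there is no reading.
- calibration(name): a dict with "mtx" (3x3 intrinsics, pixels), "rvec" (rotation vector, rad) and "tvec" (3), from world to camera coordinates, as OpenCV has them. Camera axes: x right, y down, z forward; pixel columns grow to the right and rows downward; lengths in m; the calibration is good to about 2 mm. A picture is of the moment at which its call begins. calibration takes no time and is no camera call.
- close_job(): hands the job in; it is judged then, once.
The state is a dict: "clock": time; "joint_pos": joint angles; "qvel": joint speeds; "tau": joint torques, N m; "tool_pos": TCP position; "orientation": TCP orientation; "force": force on the tool from outside, world axes, zero at the start; "moment": the same for the moment, N m; "opening": finger opening in m; "gripper_force": force on a finger pad.
Only numpy, scipy, OpenCV 4.12 (cv2) and the standard library are available. Lean on these libraries where they do the work, as an engineer would, in place of code of your own. Each camera call takes 0.05 s, during which the arm holds its last target. There are 200 camera calls.

### The job

Tap the skewed stack of three plywood blanks on the press bed square into the corner of the two dark stop strips, so that their edges are flush and they touch both stops. Then take the press's top board by its blue grip, carry it level, and lower it gently over the two guide pins until it rests flat on the stack; let go. Leave the pots, eggs and other things around it where they stand.

Things in the scene. Friction and masses are not known exactly. Their poses are not given: they have to be found in the camera images.
- press: the gluing press, fixed to the table: a brown wooden bed 180 mm (its x) by 216 mm (its y), 20 mm thick; origin under its centre, z up. It carries two guide pins and two dark wooden stop strips that form an open corner
- back_stop (a point): middle of the back stop's face, at the bed. The strip is 60 mm long along the press's y, 12 mm thick, 21 mm high (the stack: 24); its face looks to the press's -x and lies 50 mm from the centre of the bed
- side_stop (a point): middle of the side stop's face, at the bed. The strip is 80 mm long along the press's x, 12 mm thick, 21 mm high (the stack: 24); its face looks to the press's -y and lies 30 mm from the centre of the bed
- stack_place (a point): point on the bed's upper face (20 mm above the table), at the press's centre, axes as the press: the squared stack is centred above it
- pin_a (a point): tip of the upright steel guide pin at the press's x = 0, y = -90 mm; 74 mm above the table, 54 mm above the bed. The pin is 16 mm across, its last 10 mm tapering to 6 mm
- pin_b (a point): tip of the like pin at the press's x = 0, y = +90 mm
- grip (a point): centre of the blue grip bar on the loose top board, over the board's centre, 53 mm above its underside. The bar runs along the board's y: 100 mm long, 24 mm wide, 20 mm high, on two 16 mm long feet near its ends; under it a free space 68 mm long, 25 mm high
- top_under (a point): centre of the underside of the top board, axes as the board, z up: white laminated wood, 100 mm (its x) by 210 mm (its y), 18 mm thick, about 0.4 kg, balanced about its centre. It fits on the pins either way round
- hole_a (a point): centre of the top board's through hole at its y = -90 mm, at the underside; 18.5 mm across with a small chamfer
- hole_b (a point): the same hole at its y = +90 mm
- blank1_mid (a point): centre (half-way up) of the red, the lowest of the three loose blanks stacked on the bed: 100 mm (its x) by 60 mm (its y), 8 mm thick, about 35 g, x roughly along the press's x; it slides easily, but askew it can bind between a grippy finger and a stop: then tap nearer its ends
- blank2_mid (a point): centre (half-way up) of the yellow, the middle of the three loose blanks stacked on the bed: 100 mm (its x) by 60 mm (its y), 8 mm thick, about 35 g, x roughly along the press's x; it slides easily, but askew it can bind between a grippy finger and a stop: then tap nearer its ends
- blank3_mid (a point): centre (half-way up) of the bare plywood, the uppermost of the three loose blanks stacked on the bed: 100 mm (its x) by 60 mm (its y), 8 mm thick, about 35 g, x roughly along the press's x; it slides easily, but askew it can bind between a grippy finger and a stop: then tap nearer its ends
- egg_tray: bystander: loose cardboard tray with five red eggs, 100 x 160 mm, 70 mm high over the eggs; origin under its centre
- dye_pot: bystander: loose white and red pot of dye, 83 mm across, 115 mm high; origin under its centre
- glue: bystander: loose white glue bottle with orange cap, 54 mm across, 165 mm high; origin under its centre
- brush_jar: bystander: loose blue jar, 68 mm across, with brushes standing in it, 197 mm high over the brushes; origin under its centre
- mug: bystander: loose white mug, 80 mm across, 90 mm high; origin under its centre
- spoon: bystander: loose spoon lying on the table, 170 mm long; origin under it
There are look-alikes about, which are no part of the job. There is more than one size of the part that bears blank3_mid; the job needs the smaller. Leave any purple look-alike of the part that bears grip alone.

How it is judged:
By the outcome, as a careful person would: the job done as asked, in the order asked, and still so for the second after the job is handed in, with the robot touching nothing.
It also fails if it takes over 67 s, if anything falls off the work surface, if the arm or the gripper's body presses on something with over 40 N, if the wrist force passes 120 N, or if a joint passes its speed limit or range.

## Working session

There is one attempt and no reset: what is moved stays moved. The work goes in short steps, Python scripts to look and compute and a tool call to move; the robot and the scene stay as the last step left them, time stands still between calls to the robot, and variables do not carry over. Pictures are saved under pics/ and viewed, at most 10 in all, crops included, and the job is handed in when it is done.

Besides the shell and the picture viewer there is one more tool, called as a command line: name --argument value ..., lists and objects as JSON in quotes. step_arm: Moves the arm, as the interface text tells. Its arguments: {"type":"object","properties":{"steps":{"type":"array","items":{"type":"array","items":{"type":"array","items":{"type":"number","minimum":-1,"maximum":1}}}},"jaw":{"type":"number"}},"required":["steps"]}

```bash
mkdir -p pics; cat > h.py <<'E'
from plant import *
import numpy as np, cv2
from scipy.spatial.transform import Rotation as Ro
def cam(n):
    c=calibration(n); K=np.array(c['mtx'],float); R=cv2.Rodrigues(np.array(c['rvec'],float))[0]; t=np.array(c['tvec'],float).ravel(); return K,R,t
def ray(n,uv,z):
    K,R,t=cam(n); uv=np.atleast_2d(uv).astype(float)
    d=(R.T@np.linalg.inv(K)@np.c_[uv,np.ones(len(uv))].T).T; o=-R.T@t
    return o+d*((z-o[2])/d[:,2])[:,None]
def cloud(n,dep):
    K,R,t=cam(n); v,u=np.mgrid[:384,:512]; p=np.stack([u,v,np.ones_like(u)],-1)@np.linalg.inv(K).T*dep[...,None]
    return (p-t)@R
def proj(n,P):
    K,R,t=cam(n); q=(np.atleast_2d(P)@R.T+t)@K.T; return q[:,:2]/q[:,2:]
E
python3 - <<'E'
from h import *
import pickle
d={}
for n in('scene','top'):
    p,z=snapshot(n); d[n]=(p,z); cv2.imwrite(f'pics/{n}0.png',cv2.resize(p[...,::-1],(800,600),interpolation=cv2.INTER_CUBIC))
    K,R,t=cam(n); print(n,-R.T@t,K[0,0])
pickle.dump(d,open('d0.pkl','wb'))
print(get_obs())
import plant; print(getattr(plant,'hold_point_z',None), [x for x in dir(plant) if x[0]!='_'])
E
```

```text
scene [0.9506396  0.68066015 0.64737961] 403.695342007601
top [ 0.21706423 -0.05004331  1.59678879] 484.1915447872898
{'clock': 0.1, 'joint_pos': array([-4.98415876e+01,  2.05889040e+01,  6.39493273e-01, -1.76663006e-02,
       -7.01355588e+01, -1.65074230e+01]), 'qvel': array([ 0.06830826, -0.08343284,  0.15451525,  0.04109195, -0.07255415,
       -0.00340565]), 'tau': array([-1.54859819e-03, -5.84162307e+01,  2.93747646e+01,  7.01549158e+00,
        1.01509859e-02, -7.19236323e-05]), 'tool_pos': array([ 0.27056588, -0.61786443,  0.18600246]), 'orientation': array([ 1.79913813e+02, -8.22168125e-03, -1.56355020e+02]), 'force': array([ 0.55801415, -0.58241011,  0.10646703]), 'moment': array([ 0.01610049, -0.00120866, -0.03515368]), 'gripper_force': 0.0, 'opening': 0.08772024483132461}
0.0188 ['PlanningError', 'calibration', 'close_job', 'get_obs', 'hold_point_z', 'snapshot']
```

View pics/top0.png

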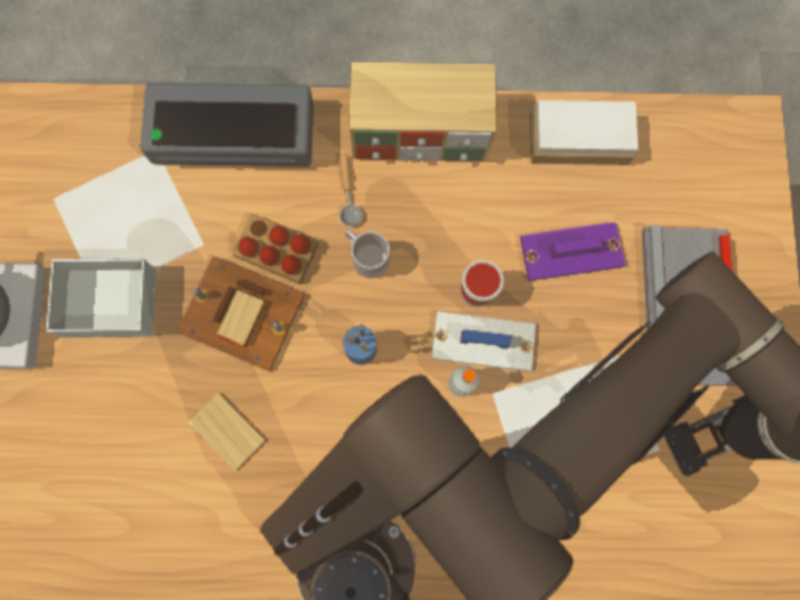

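View pics/scene0.png

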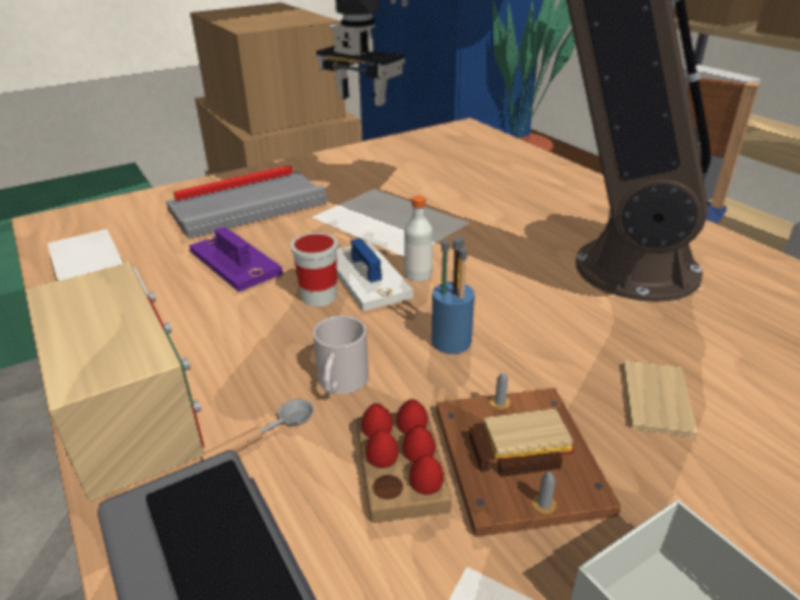

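The top view (800x600) shows:
- **Press:** at (243,312), with the stack at (241,318) and pins at (202,294) and (278,327).
- **Top board:** the white board with the blue grip at (486,339) is the one meant. The purple one at (573,250) is a look-alike.
- **Blank:** the smaller plywood blank on the bed is the one meant. The loose one at (227,430) is the larger look-alike.

The glue (464,378) and the dye pot (482,282) stand close to the grip.

```bash
python3 - <<'E'
from h import *
import pickle
d=pickle.load(open('d0.pkl','rb'))
np.set_printoptions(precision=4,suppress=True)
s=d['scene'][0][230:350,270:400,::-1]; a=cv2.resize(s,(650,600),interpolation=cv2.INTER_CUBIC); cv2.imwrite('pics/s_press.png',a)
t=d['top'][0][150:260,105:355,::-1]; cv2.imwrite('pics/t_crop.png',cv2.resize(t,(800,352),interpolation=cv2.INTER_CUBIC))
for n in('top','scene'):
    p,z=d[n]; P=cloud(n,z); hsv=cv2.cvtColor(p,cv2.COLOR_RGB2HSV); H,S,V=[hsv[...,i].astype(int) for i in range(3)]
    ok=(z>0)&(P[...,0]>.2)&(P[...,0]<.9)
    reg=lambda x0,x1,y0,y1:ok&(P[...,0]>x0)&(P[...,0]<x1)&(P[...,1]>y0)&(P[...,1]<y1)
    print(n)
    def show(l,m):
        Q=P[m]; 
        if len(Q)<8: print(l,len(Q));return
        r=cv2.minAreaRect(Q[:,:2].astype(np.float32)*1000); print(l,len(Q),'med',np.median(Q,0),'rect',np.round(r[0],1),np.round(r[1],1),round(r[2],1),'z5-95',np.percentile(Q[:,2],[5,95]))
    blue=(H>100)&(H<125)&(S>110)&ok&(P[...,2]<.09)&(P[...,2]>.03)
    nb,lab=cv2.connectedComponents(blue.astype(np.uint8))
    for i in range(1,nb):
        if (lab==i).sum()>15: show('blue',lab==i)
    white=(S<45)&(V>150)&reg(.4,.75,-.5,-.1)&(P[...,2]>.01)&(P[...,2]<.025)
    show('board',white)
    for l,m in(('glue',P[...,2]>.12),):
        show(l,reg(.35,.75,-.35,-.1)&m&(V>60))
    show('pot',reg(.5,.8,-.4,-.15)&(P[...,2]>.085)&(P[...,2]<.13))
    show('bedtop',reg(.35,.8,.1,.5)&(P[...,2]>.014)&(P[...,2]<.026))
    show('stacktop',reg(.35,.8,.1,.42)&(P[...,2]>.038)&(P[...,2]<.05)&(S<140)&(H<30))
    show('high',reg(.35,.8,.1,.42)&(P[...,2]>.055)&(P[...,2]<.08))
E
```

```text
top
blue 128 med [ 0.4639 -0.2592  0.0628] rect [ 463.6 -259.7] [90.6 15.3] 84.1 z5-95 [0.0584 0.0687]
board 1378 med [ 0.4543 -0.2554  0.0175] rect [ 459.1 -309. ] [306.4 100. ] 83.1 z5-95 [0.012 0.023]
glue 155 med [ 0.3706 -0.2189  0.164 ] rect [ 480.2 -278.4] [157.6 251.2] 86.5 z5-95 [0.1203 0.6859]
pot 549 med [ 0.5737 -0.245   0.114 ] rect [ 576.  -246.6] [79.8 83.5] 89.7 z5-95 [0.1077 0.1195]
bedtop 2695 med [0.5276 0.2418 0.0201] rect [586.8 311.4] [378.3 319.4] 77.4 z5-95 [0.0151 0.0251]
stacktop 532 med [0.5039 0.2507 0.0438] rect [530.6 263.6] [170.4 133.1] 22.1 z5-95 [0.0391 0.0485]
high 404 med [0.6487 0.1797 0.0638] rect [606.6 219.1] [192.7 205.7] 67.8 z5-95 [0.0562 0.0723]
scene
blue 210 med [ 0.4735 -0.2382  0.0596] rect [ 469.2 -254.3] [96.7 21.7] 83.6 z5-95 [0.0343 0.0637]
blue 424 med [0.4655 0.0278 0.0598] rect [462.   23.2] [19.3 56. ] 56.9 z5-95 [0.0326 0.0868]
board 835 med [ 0.4863 -0.2112  0.0172] rect [ 505.7 -261.5] [212.8 179.4] 82.8 z5-95 [0.0125 0.0197]
glue 146 med [ 0.3816 -0.204   0.1456] rect [ 378.7 -208.6] [24.3 25.8] 9.9 z5-95 [0.121  0.1648]
pot 569 med [ 0.5819 -0.2276  0.1129] rect [ 576.  -243.6] [84.5 80.9] 63.4 z5-95 [0.0884 0.1153]
bedtop 5741 med [0.5453 0.2959 0.0197] rect [568.6 288.9] [314.5 346.2] 68.0 z5-95 [0.017  0.0237]
stacktop 1174 med [0.5064 0.2552 0.0434] rect [559.8 226.3] [175.5 228.4] 47.9 z5-95 [0.0407 0.0454]
high 995 med [0.6531 0.1903 0.0628] rect [608.1 224.5] [190.4 203.8] 68.0 z5-95 [0.0558 0.0692]
```

View pics/s_press.png

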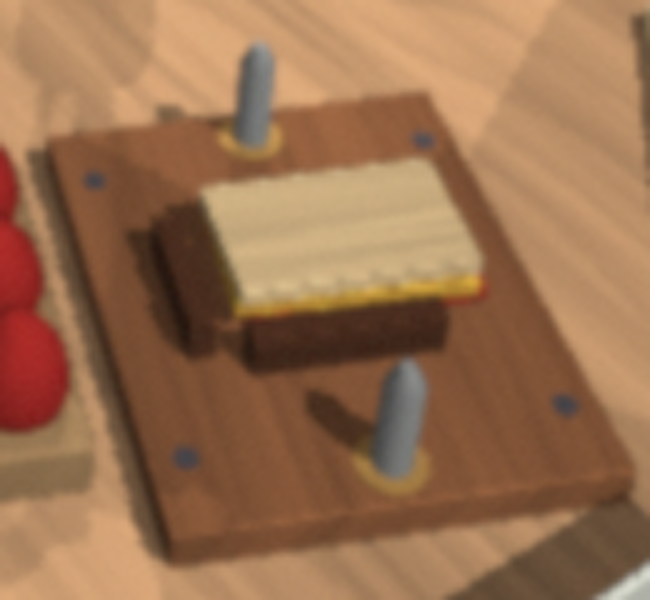

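View pics/t_crop.png

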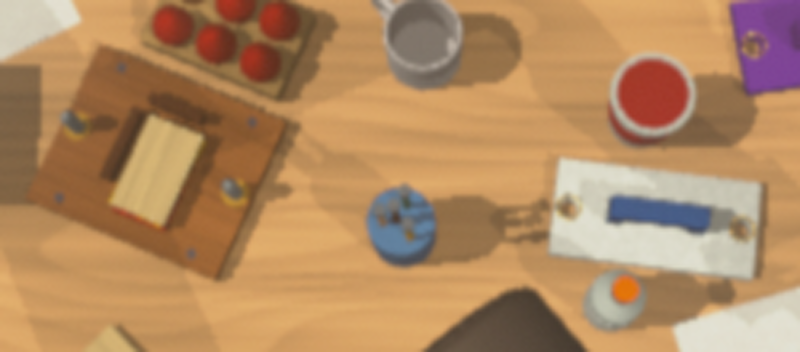

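The crops confirm both choices: the smaller plywood blank lies on the red and yellow ones on the bed, and the blue grip is on the white board. In the scene crop:
- **Pins:** tips at (260,45) and (407,362).
- **Stops:** the back stop is on the left at (185,280) and the side stop is in front at (345,335).
- **Top blank corners:** (203,188), (432,160), (483,268) and (240,300).

I'll fit the press, the blanks and the board from these.

```bash
cat >> h.py <<'E'
def rigid(A,B):
    # planar fit B = R A + t
    a=A-A.mean(0); b=B-B.mean(0); th=np.arctan2((a[:,0]*b[:,1]-a[:,1]*b[:,0]).sum(),(a*b).sum()); c,s=np.cos(th),np.sin(th); R=np.array([[c,-s],[s,c]]); t=B.mean(0)-R@A.mean(0)
    return t,np.degrees(th),(A@R.T+t-B)*1000
E
python3 - <<'E'
from h import *
np.set_printoptions(precision=4,suppress=True)
S=lambda L:(np.array(L,float)+.5)/5-.5+[270,230]
T=lambda L:(np.array(L,float)+.5)/3.2-.5+[105,150]
# corners order (+x,-y),( -x,-y),(-x,+y),(+x,+y)
A=np.array([[.09,-.108],[-.09,-.108],[-.09,.108],[.09,.108]])
B=ray('scene',S([[50,140],[428,93],[632,478],[172,545]]),.02)[:,:2]; print('press scene',*rigid(A,B))
B=ray('top',T([[298,122],[221,278],[28,200],[99,45]]),.02)[:,:2]; print('press top',*rigid(A,B))
pb=np.array([[0,-.09],[0,.09]])
print('pinbase',*rigid(pb,ray('scene',S([[251,142],[394,470]]),.02)[:,:2]))
print('pintip',*rigid(pb,ray('scene',S([[260,47],[407,363]]),.073)[:,:2]))
print('pintip top',*rigid(pb,ray('top',T([[231,185],[72,120]]),.07)[:,:2]))
b=np.array([[.05,-.03],[-.05,-.03],[-.05,.03],[.05,.03]])
print('blank3',*rigid(b,ray('scene',S([[203,188],[432,160],[484,268],[240,300]]),.044)[:,:2]))
print('blank3 top',*rigid(b,ray('top',T([[205,137],[163,226],[112,196],[152,113]]),.044)[:,:2]))
print('yel,red corner -x+y low',ray('scene',S([[484,288],[486,300]]),.02))
c=np.array([[.05,.105],[.05,-.105],[-.05,-.105],[-.05,.105]])
print('board top',*rigid(c,ray('top',T([[558,158],[762,183],[756,278],[548,252]]),.018)[:,:2]))
print('grip top ends',ray('top',T([[609,209],[711,219]]),.063))
E
```

```text
press scene [0.5204 0.2604] -22.266659479157713 [[ 1.2985 -1.9339]
 [-0.4967  0.7179]
 [-2.3555  2.0096]
 [ 1.5537 -0.7936]]
press top [0.517  0.2505] -21.31068349053522 [[ 1.6633  6.5505]
 [-1.9421 -0.5324]
 [-0.6087 -1.6243]
 [ 0.8875 -4.3938]]
pinbase [0.5193 0.2604] -21.775603436753688 [[ 0.0084  0.0209]
 [-0.0084 -0.0209]]
pintip [0.5174 0.2571] -21.882266193584126 [[-0.4107 -1.0227]
 [ 0.4107  1.0227]]
pintip top [0.5153 0.2517] -21.34336277624984 [[-0.8812 -2.255 ]
 [ 0.8812  2.255 ]]
blank3 [0.5048 0.2547] -22.642398047672565 [[ 1.1042  0.354 ]
 [ 1.3643  1.178 ]
 [-0.8545 -0.293 ]
 [-1.614  -1.239 ]]
blank3 top [0.5046 0.2489] -23.423769143797852 [[ 1.1836 -1.204 ]
 [ 1.9945  0.6212]
 [-3.9949  2.3039]
 [ 0.8168 -1.721 ]]
yel,red corner -x+y low [[0.4599 0.2949 0.02  ]
 [0.4638 0.3001 0.02  ]]
board top [ 0.466  -0.2614] -6.042186725558192 [[ 0.09   -1.8737]
 [ 0.7739  0.6399]
 [ 0.1136  2.605 ]
 [-0.9775 -1.3711]]
grip top ends [[ 0.4667 -0.2084  0.063 ]
 [ 0.4583 -0.3105  0.063 ]]
```

Press at about (0.518, 0.257) m, yaw −21.9°. The stack is about 11 mm short in x and 7 mm short in y. I'm moving now: lift, turn, and swing over to the press.

step_arm --steps '[[[0,0,-0.4,0,0,-0.25],[0,0,-0.8,0,0,-0.5],[0,0,-1,0,0,-0.777],[0,0,-1,0,0,-0.777]]]' --jaw 139

```text
clock: 0.5
tool_pos: [0.2714, -0.6196, 0.2907]
orientation: [-179.7, -0.1, -133.8]
force: [-0.1, -0.1, -0.7]
opening: 0.0613
gripper_force: 0.0
```

step_arm --steps '[[[-0.3,-0.07,0,0,0,-0.25],[-0.65,-0.15,0,0,0,-0.5],[-0.99,-0.23,0,0,0,-0.777],[-0.99,-0.23,0,0,0,-0.777]]]'

```text
clock: 0.9
tool_pos: [0.359, -0.5608, 0.2853]
orientation: [179.9, 0.1, -111.5]
force: [-0.5, 0.5, -0.4]
opening: 0.0403
gripper_force: 0.0
```

step_arm --steps '[[[-0.3,0,0,0,0,0],[-0.6,0,0,0,0,0],[-1,0,0,0,0,0]]]'

```text
clock: 1.2
tool_pos: [0.3928, -0.4697, 0.2852]
orientation: [179.9, 0.0, -112.1]
force: [0.3, 0.7, 0.3]
opening: 0.04
gripper_force: 0.0
```

step_arm --steps '[[[-0.33,0,0,0,0,0],[-0.67,0,0,0,0,0],[-1,0,0,0,0,0]]]'

```text
clock: 1.5
tool_pos: [0.4303, -0.3761, 0.2858]
orientation: [179.9, 0.0, -112.0]
force: [0.1, -0.6, 0.1]
opening: 0.0401
gripper_force: 0.0
```

step_arm --steps '[[[-0.33,0,0,0,0,0],[-0.67,0,0,0,0,0],[-1,0,0,0,0,0]]]'

```text
clock: 1.8
tool_pos: [0.4674, -0.2834, 0.2859]
orientation: [179.9, 0.0, -112.0]
force: [1.4, -0.3, 0.2]
opening: 0.0397
gripper_force: 0.0
```

```bash
python3 -c "
from h import *
o=get_obs();print({k:np.round(o[k],4) for k in('clock','joint_pos','tool_pos','orientation','force','opening')})"
```

```text
{'clock': np.float64(1.8), 'joint_pos': array([-1.07032e+01,  5.58110e+00, -6.09670e+00, -1.90000e-02,
       -7.84006e+01, -1.12732e+01]), 'tool_pos': array([ 0.4674, -0.2834,  0.2859]), 'orientation': array([ 1.799194e+02,  2.900000e-03, -1.119803e+02]), 'force': array([ 1.3756, -0.3353,  0.2276]), 'opening': np.float64(0.0397)}
```

step_arm --steps '[[[-0.33,0,0,0,0,0],[-0.67,0,0,0,0,0],[-1,0,0,0,0,0]]]'

```text
clock: 2.1
tool_pos: [0.5046, -0.1907, 0.286]
orientation: [179.9, -0.0, -112.0]
force: [-0.1, -0.4, -0.1]
opening: 0.0401
gripper_force: 0.0
```

step_arm --steps '[[[-0.33,0,0,0,0,0],[-0.67,0,0,0,0,0],[-1,0,0,0,0,0]]]'

```text
clock: 2.4
tool_pos: [0.5419, -0.0979, 0.2859]
orientation: [179.9, -0.0, -112.0]
force: [0.1, -0.7, -0.4]
opening: 0.0398
gripper_force: 0.0
```

step_arm --steps '[[[-0.33,0,0,0,0,0],[-0.67,0,0,0,0,0],[-1,0,0,0,0,0]]]'

```text
clock: 2.7
tool_pos: [0.5791, -0.0052, 0.2859]
orientation: [179.9, -0.0, -112.0]
force: [0.3, -0.1, 0.3]
opening: 0.0401
gripper_force: 0.0
```

step_arm --steps '[[[-0.25,0.25,0,0,0,0],[-0.5,0.55,0,0,0,0],[-0.79,0.83,0,0,0,0]]]'

```text
clock: 3.0
tool_pos: [0.5304, 0.0985, 0.2856]
orientation: [179.9, -0.1, -112.0]
force: [1.4, 0.7, 0.7]
opening: 0.0398
gripper_force: 0.0
```

step_arm --steps '[[[-0.25,0.25,0,0,0,0],[-0.5,0.55,0,0,0,0],[-0.79,0.83,0,0,0,0],[-0.79,0.83,0,0,0,0],[-0.79,0.83,0,0,0,0]]]'

```text
clock: 3.5
tool_pos: [0.4833, 0.2025, 0.2861]
orientation: [180.0, -0.1, -111.8]
force: [0.5, -0.2, 0.1]
opening: 0.04
gripper_force: 0.0
```

step_arm --steps '[[[0,0,0.3,0,0,0],[0,0,0.6,0,0,0],[0,0,1,0,0,0]]]'

```text
clock: 3.8
tool_pos: [0.485, 0.2013, 0.1867]
orientation: [-179.9, 0.1, -112.0]
force: [0.4, 1.3, 0.1]
opening: 0.0397
gripper_force: 0.0
```

step_arm --steps '[[[0,0,0.3,0,0,0],[0,0,0.6,0,0,0],[0,0,1,0,0,0],[0,0,1,0,0,0],[0,0,1,0,0,0]]]'

```text
clock: 4.3
tool_pos: [0.4843, 0.2009, 0.0871]
orientation: [180.0, -0.1, -111.9]
force: [0.0, -0.4, 0.8]
opening: 0.0399
gripper_force: 0.0
```

```bash
python3 - <<'E'
from h import *
p,z=snapshot('scene'); cv2.imwrite('pics/s1.png',cv2.resize(p[220:350,260:420,::-1],(800,650)[:2] if 0 else (736,598),interpolation=cv2.INTER_CUBIC))
E
```

```text
(no output)
```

View pics/s1.png

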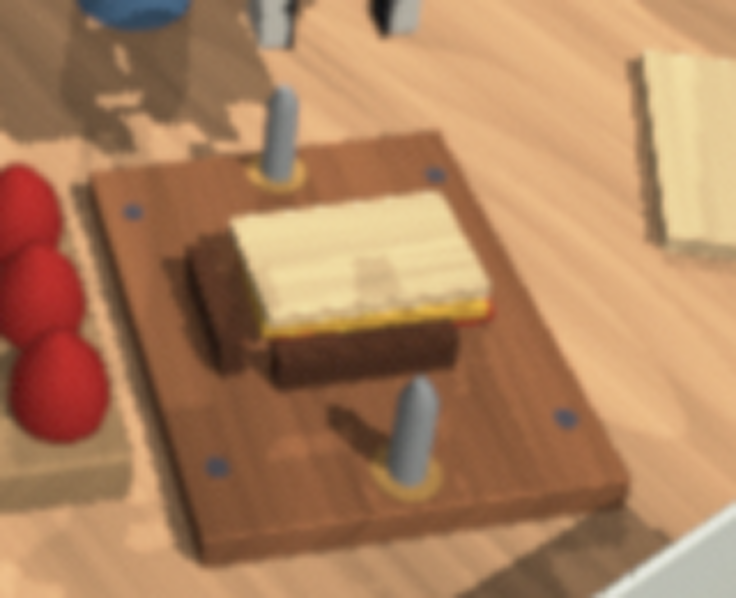

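The two fingertips show at (272,45) and (398,32), behind pin_a (280,135). The press lies as fitted. I'll check the camera bias from the tips.

```bash
python3 - <<'E'
from h import *
q=ray('scene',np.array([[272,47],[398,33]])/4.6+[260,220]-.4,.0871)[:,:2]
th=np.radians(-21.9); px=np.array([np.cos(th),np.sin(th)]); py=np.array([-px[1],px[0]])
m=q.mean(0)-[.4843,.2009]; print(q,m, 'press axes',m@px,m@py, np.linalg.norm(q[0]-q[1]))
d=np.array([.4843,.2009])-[.518,.257]; print(d@px,d@py)
E
```

```text
[[0.48147108 0.15965045]
 [0.42410363 0.18311048]] [-0.03151265 -0.02951953] press axes -0.01822814944131052 -0.03914312487472967 0.061979016545327496
-0.010343467153890729 -0.06462130211653419
```

```bash
python3 - <<'E'
from h import *
np.set_printoptions(precision=4,suppress=True)
print(proj('scene',[[.4843,.2009,.0871],[.4843,.2009,.1059]]), get_obs()['tool_pos'],get_obs()['opening'])
p,z=snapshot('scene'); P=cloud('scene',z)
th=np.radians(-21.9); px=np.array([np.cos(th),np.sin(th)]); py=np.array([-px[1],px[0]])
m=(z>0)&(P[...,2]>.083)&(P[...,2]<.14)&(np.linalg.norm(P[...,:2]-[.4843,.2009],axis=-1)<.07)
Q=P[m]; r=Q[:,:2]-[.4843,.2009]
print(len(Q)); 
for u in range(300,365,4): 
  for v in range(214,236,3):
    if m[v,u]: print((u,v),P[v,u]-[.4843,.2009,0],end=';')
a=(r@px);b=(r@py)
for lo in np.arange(.08,.14,.01):
  k=(Q[:,2]>lo)&(Q[:,2]<lo+.01); 
  if k.sum(): print(lo,k.sum(),np.percentile(a[k],[2,50,98]),np.percentile(b[k],[2,50,98]))
cv2.imwrite('pics/s2.png',cv2.resize(p[130:290,240:440,::-1],(750,600),interpolation=cv2.INTER_CUBIC))
E
```

```text
[[330.078  240.7916]
 [330.8804 233.8669]] [0.485  0.2019 0.0882] 0.040080449218613035
92
(316, 226) [ 0.0372 -0.0059  0.1385];(316, 229) [ 0.0389 -0.0032  0.1333];(320, 226) [ 0.0317 -0.0003  0.1399];(320, 229) [0.033  0.0021 0.1344];(340, 220) [-0.0184  0.0026  0.1363];(340, 223) [-0.0177  0.0043  0.1299];(344, 223) [-0.0166  0.0164  0.1385];(344, 226) [-0.0159  0.0181  0.1322];(348, 226) [-0.0245  0.0206  0.1303];0.11999999999999998 8 [-0.0235 -0.0182  0.0315] [-0.0019  0.0103  0.0109]
0.12999999999999998 84 [-0.0331 -0.0179  0.0376] [-0.0084  0.0108  0.0138]
```

View pics/s2.png

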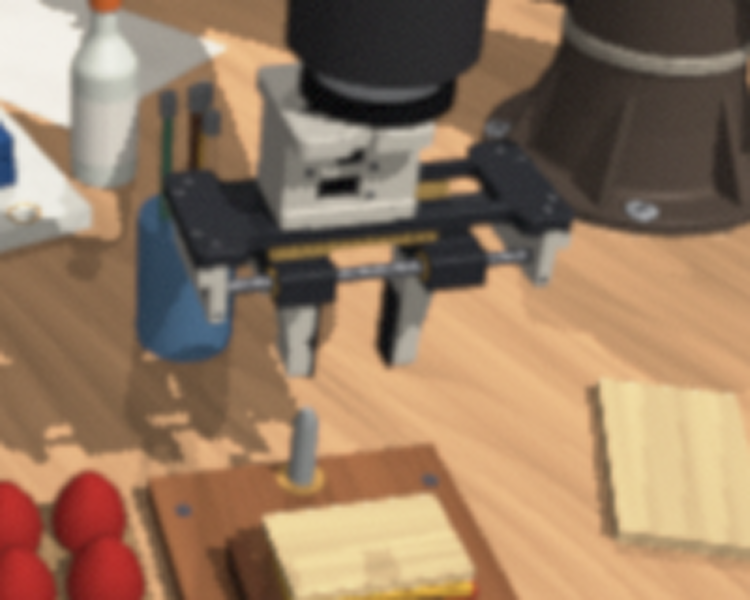

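The tips are at (300,375) and (400,365) in this crop. Depth puts them near z = 0.124 m, but the reported TCP is at 0.088, so I'll test that against the start picture.

```bash
python3 - <<'E'
from h import *
import pickle
np.set_printoptions(precision=4,suppress=True)
p,z=pickle.load(open('d0.pkl','rb'))['scene']; P=cloud('scene',z)
tcp=np.array([.2706,-.6179,.186])
m=(z>0)&(np.linalg.norm(P[...,:2]-tcp[:2],axis=-1)<.09)&(P[...,2]>.12)&(P[...,2]<.5)
Q=P[m]; print(len(Q), np.percentile(Q[:,2],[0,1,5,20]), proj('scene',tcp))
v,u=np.nonzero(m&(P[...,2]<np.percentile(Q[:,2],8))); print(list(zip(u,v))[:12], Q[Q[:,2].argsort()[:6]])
p,z=pickle.load(open('d0.pkl','rb'))['top']; P=cloud('top',z); print('top',proj('top',tcp))
# now, top view
p,z=snapshot('top'); P=cloud('top',z); t=get_obs()['tool_pos']; print(proj('top',t),proj('top',t+[0,0,.035]))
m=(z>0)&(np.linalg.norm(P[...,:2]-t[:2],axis=-1)<.1); print(np.percentile(P[m][:,2],[1,50,99]))
E
```

```text
1629 [0.2229 0.2297 0.2468 0.3009] [[231.7469  75.3056]]
[(np.int64(215), np.int64(53)), (np.int64(216), np.int64(54)), (np.int64(217), np.int64(54)), (np.int64(220), np.int64(54)), (np.int64(221), np.int64(54)), (np.int64(222), np.int64(54)), (np.int64(216), np.int64(55)), (np.int64(217), np.int64(55)), (np.int64(218), np.int64(55)), (np.int64(219), np.int64(55)), (np.int64(220), np.int64(55)), (np.int64(221), np.int64(55))] [[ 0.2585 -0.5825  0.2229]
 [ 0.2982 -0.661   0.2251]
 [ 0.2927 -0.6557  0.2254]
 [ 0.2964 -0.6564  0.2258]
 [ 0.2614 -0.57    0.2264]
 [ 0.2855 -0.6616  0.2265]]
top [[441.9741 277.8949]]
[[165.7515 205.6789]] [[163.9541 203.6644]]
[-0.0054  0.4275  0.5731]
```

step_arm --steps '[[[0,0,0.2,0,0,0],[0,0,0.4,0,0,0],[0,0,0.55,0,0,0],[0,0,0.62,0,0,0],[0,0,0.62,0,0,0],[0,0,0.62,0,0,0]]]'

```text
clock: 5.05
tool_pos: [0.4847, 0.2028, 0.0261]
orientation: [-179.9, 0.1, -111.8]
force: [-0.3, 0.6, 0.3]
opening: 0.0399
gripper_force: 0.0
```

```bash
python3 - <<'E'
from h import *
np.set_printoptions(precision=4,suppress=True)
p,z=snapshot('scene'); P=cloud('scene',z); t=get_obs()['tool_pos']; print(t)
r=P[...,:2]-t[:2]
th=np.radians(-21.9); px=np.array([np.cos(th),np.sin(th)]); py=np.array([-px[1],px[0]])
a=r@px;b=r@py
m=(z>0)&(abs(a)<.045)&(abs(b)<.016)
for lo in np.arange(.01,.12,.008):
  k=m&(P[...,2]>lo)&(P[...,2]<lo+.008)
  print(round(lo,3),k.sum(),np.percentile(a[k],[5,50,95]) if k.sum() else '', p[k].mean(0) if k.sum() else '')
cv2.imwrite('pics/s3.png',cv2.resize(p[200:330,260:420,::-1],(736,598),interpolation=cv2.INTER_CUBIC))
E
```

```text
[0.4847 0.2028 0.0261]
0.01 12 [-0.0369 -0.003   0.0343] [162.9167 110.5     74.1667]
0.018 196 [-0.0399  0.0027  0.0411] [165.3265 113.6582  76.0612]
0.026 0  
0.034 0  
0.042 0  
0.05 0  
0.058 3 [-0.0224 -0.0193 -0.0188] [143.     106.3333  77.6667]
0.066 50 [-0.031  -0.0186  0.037 ] [123.72 109.1   95.62]
0.074 62 [-0.0326  0.0022  0.0371] [130.7581 123.3548 113.6452]
0.082 67 [-0.0315 -0.0185  0.037 ] [122.6119 116.3284 107.5224]
0.09 61 [-0.0334 -0.0186  0.0385] [126.3443 119.1967 109.4262]
0.098 63 [-0.0343 -0.0186  0.0397] [110.3175 104.7937  96.7619]
0.106 63 [-0.0349 -0.0193  0.0386] [102.8413  98.3492  91.3333]
0.114 21 [-0.0314 -0.0247 -0.0219] [111.7619 108.0952 101.    ]
```

View pics/s3.png

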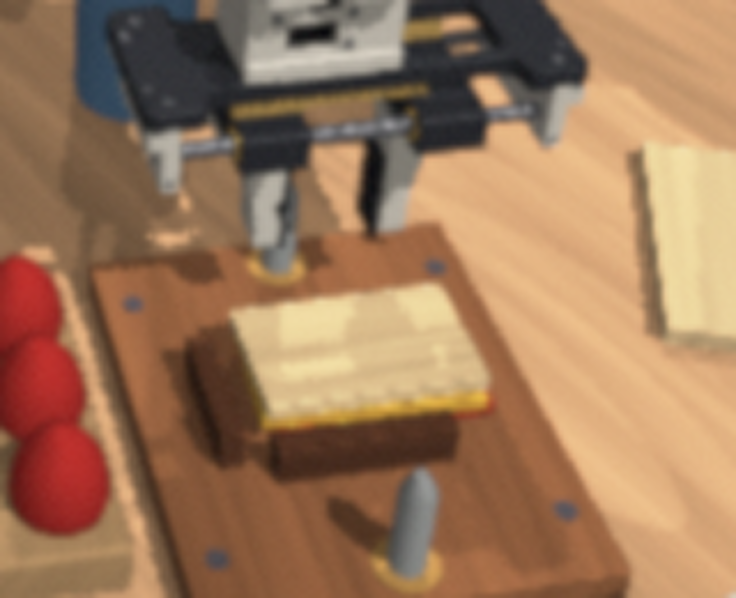

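Fingers hang clear above the bed, and their tips are near z = 0.062 while the reported TCP is at 0.026. The real tips are therefore about 36 mm above the reported TCP. I'll find the bed by gentle touch.

step_arm --steps '[[[0,0,0.15,0,0,0],[0,0,0.28,0,0,0],[0,0,0.3,0,0,0],[0,0,0.3,0,0,0]]]'

```text
clock: 5.5
tool_pos: [0.4842, 0.2023, -0.0047]
orientation: [-180.0, 0.0, -111.8]
force: [-0.7, 0.4, 0.3]
opening: 0.0399
gripper_force: 0.0
```

step_arm --steps '[[[0,0,0.02,0,0,0],[0,0,0.04,0,0,0],[0,0,0.04,0,0,0]]]'

```text
clock: 5.8
tool_pos: [0.484, 0.2023, -0.009]
orientation: [-180.0, 0.0, -111.8]
force: [0.1, 0.7, 0.2]
opening: 0.0397
gripper_force: 0.0
```

step_arm --steps '[[[0,0,0.02,0,0,0],[0,0,0.02,0,0,0]]]'

```text
clock: 6.0
tool_pos: [0.4839, 0.2021, -0.0113]
orientation: [180.0, -0.0, -111.8]
force: [-0.1, -0.3, -0.9]
opening: 0.0398
gripper_force: 0.0
```

step_arm --steps '[[[0,0,0.02,0,0,0],[0,0,0.02,0,0,0]]]'

```text
clock: 6.2
tool_pos: [0.4838, 0.2021, -0.0134]
orientation: [180.0, -0.0, -111.8]
force: [-0.5, -0.1, 0.4]
opening: 0.0396
gripper_force: 0.0
```

step_arm --steps '[[[0,0,0.015,0,0,0],[0,0,0.015,0,0,0]]]'

```text
clock: 6.4
tool_pos: [0.4838, 0.2021, -0.0148]
orientation: [180.0, -0.0, -111.8]
force: [-0.3, -0.4, -0.1]
opening: 0.0401
gripper_force: 0.0
```

step_arm --steps '[[[0,0,0.015,0,0,0],[0,0,0.015,0,0,0]]]'

```text
clock: 6.6
tool_pos: [0.4838, 0.2021, -0.0163]
orientation: [180.0, -0.0, -111.8]
force: [-0.4, 0.2, 0.7]
opening: 0.0399
gripper_force: 0.0
```

```bash
python3 - <<'E'
from h import *
np.set_printoptions(precision=4,suppress=True)
o=get_obs();t=o['tool_pos']; print(t,o['force'])
p,z=snapshot('scene'); P=cloud('scene',z)
th=np.radians(-21.9); px=np.array([np.cos(th),np.sin(th)]); py=np.array([-px[1],px[0]])
r=P[...,:2]-t[:2]; a=r@px;b=r@py
m=(z>0)&(abs(a)<.045)&(abs(b)<.02)&(P[...,2]>.012)
g=m&(p.max(-1).astype(int)-p.min(-1)<40)
print('grey lowest',np.sort(P[g][:,2])[:12])
for s in(-1,1):
  k=g&(a*s>.0)&(P[...,2]<.06); print(s,k.sum(),np.percentile(a[k],[3,97]),np.percentile(b[k],[3,50,97]),np.percentile(P[k][:,2],[1,5]))
E
```

```text
[ 0.4838  0.2021 -0.0163] [-0.3805  0.1765  0.6591]
grey lowest [0.0196 0.0227 0.0239 0.0254 0.0256 0.0257 0.0269 0.0276 0.0279 0.0285
 0.0287 0.0289]
-1 117 [-0.0339 -0.0181] [-0.0066  0.0093  0.0122] [0.0255 0.0303]
1 106 [0.0083 0.0391] [-0.0182  0.0102  0.0123] [0.0239 0.0286]
```

step_arm --steps '[[[0,0,0.01,0,0,0],[0,0,0.01,0,0,0]]]'

```text
clock: 6.85
tool_pos: [0.4839, 0.2021, -0.0172]
orientation: [180.0, -0.0, -111.8]
force: [-0.7, -0.7, -0.4]
opening: 0.0402
gripper_force: 0.0
```

step_arm --steps '[[[0,0,0.01,0,0,0],[0,0,0.01,0,0,0]]]'

```text
clock: 7.05
tool_pos: [0.4839, 0.2022, -0.0182]
orientation: [180.0, -0.0, -111.8]
force: [-0.7, -0.0, 0.1]
opening: 0.0401
gripper_force: 0.0
```

step_arm --steps '[[[0,0,0.01,0,0,0],[0,0,0.01,0,0,0]]]'

```text
clock: 7.25
tool_pos: [0.4838, 0.2021, -0.0193]
orientation: [180.0, -0.0, -111.8]
force: [-0.1, 0.4, -0.9]
opening: 0.0401
gripper_force: 0.0
```

step_arm --steps '[[[0,0,0.01,0,0,0],[0,0,0.01,0,0,0]]]'

```text
clock: 7.45
tool_pos: [0.484, 0.2022, -0.0194]
orientation: [-180.0, 0.0, -111.8]
force: [-2.7, -0.9, 10.0]
opening: 0.0398
gripper_force: 4.7
```

step_arm --steps '[[[0,0,0.01,0,0,0],[0,0,0.01,0,0,0]]]'

```text
clock: 7.65
tool_pos: [0.484, 0.2022, -0.0195]
orientation: [-180.0, 0.0, -111.8]
force: [-6.4, -1.6, 21.1]
opening: 0.04
gripper_force: 10.3
```

```bash
python3 - <<'E'
from h import *
np.set_printoptions(precision=4,suppress=True)
o=get_obs();t=o['tool_pos']; print(t,o['force'])
p,z=snapshot('scene'); P=cloud('scene',z)
th=np.radians(-21.9); px=np.array([np.cos(th),np.sin(th)]); py=np.array([-px[1],px[0]])
r=P[...,:2]-t[:2]; a=r@px;b=r@py
g=(z>0)&(abs(a)<.045)&(abs(b)<.02)&(P[...,2]>.012)&(p.max(-1).astype(int)-p.min(-1)<40)
print('grey lowest',np.sort(P[g][:,2])[:12])
cv2.imwrite('pics/s4.png',cv2.resize(p[230:330,270:400,::-1],(780,600),interpolation=cv2.INTER_CUBIC))
E
```

```text
[ 0.484   0.2022 -0.0195] [-6.3645 -1.5914 21.0865]
grey lowest [0.0192 0.0205 0.0219 0.0221 0.023  0.023  0.0236 0.0239 0.0241 0.0254
 0.0256 0.0264]
```

View pics/s4.png

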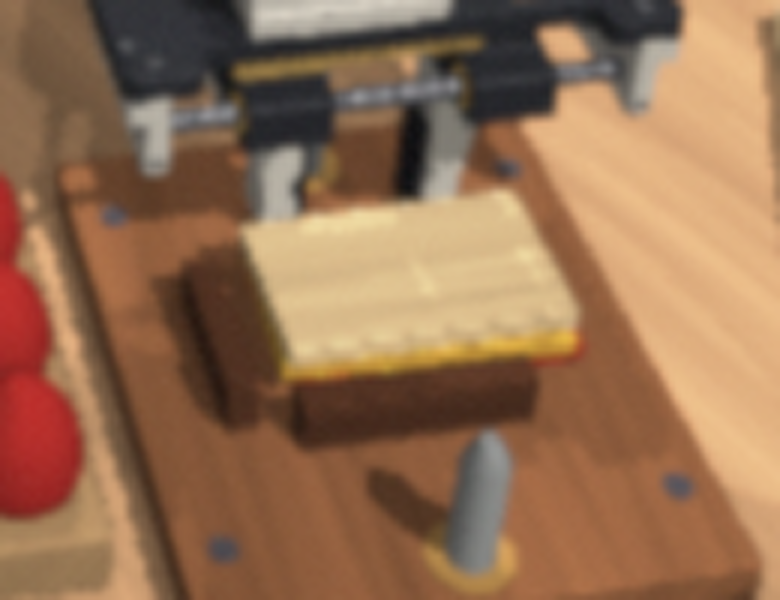

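Bed contact came at reported z = −0.0194, so the true tip is 39 mm above the reported TCP. In the view, the fingers stand behind the stack's far edge, between it and pin_a. I'll raise 4 mm and push toward the side stop along tool −x.

step_arm --steps '[[[0,0,-0.02,0,0,0],[0,0,-0.043,0,0,0],[0,0,-0.043,0,0,0]]]'

```text
clock: 8.0
tool_pos: [0.4841, 0.2023, -0.0166]
orientation: [-180.0, 0.0, -111.8]
force: [0.5, 0.2, 1.2]
opening: 0.04
gripper_force: 0.0
```

step_arm --steps '[[[-0.04,0,0,0,0,0],[-0.08,0,0,0,0,0],[-0.11,0,0,0,0,0],[-0.13,0,0,0,0,0],[-0.15,0,0,0,0,0],[-0.17,0,0,0,0,0],[-0.18,0,0,0,0,0],[-0.19,0,0,0,0,0],[-0.2,0,0,0,0,0],[-0.2,0,0,0,0,0]]]'

```text
clock: 9.0
tool_pos: [0.4915, 0.2209, -0.0168]
orientation: [-180.0, 0.0, -111.8]
force: [-0.4, -0.4, -0.2]
opening: 0.0401
gripper_force: 0.1
```

```bash
cat > m.py <<'E'
from h import *
np.set_printoptions(precision=4,suppress=True)
th=np.radians(-21.9); px=np.array([np.cos(th),np.sin(th)]); py=np.array([-px[1],px[0]]); P0=np.array([.518,.257])
def rel(q): d=np.asarray(q)[...,:2]-P0; return np.stack([d@px,d@py],-1)
E
python3 - <<'E'
from m import *
o=get_obs(); t=o['tool_pos']; print(t,rel(t),o['force'],o['force'][:2]@px,o['force'][:2]@py)
p,z=snapshot('scene'); P=cloud('scene',z); r=P[...,:2]-t[:2]; a=r@px;b=r@py
for s in(-1,1):
  k=(z>0)&(a*s>.075)&(a*s<.11)&(abs(b)<.03)&(P[...,2]>.05)&(P[...,2]<.3)
  print('post',s,np.sort(P[k][:,2])[:8], np.percentile(a[k],[2,98]),np.percentile(b[k],[2,98]))
E
```

```text
[ 0.4915  0.2209 -0.0168] [-0.0112 -0.0434] [-0.4053 -0.3828 -0.1671] -0.23330089006345076 -0.5063281153928386
post -1 [0.0878 0.0883 0.09   0.0901 0.0913 0.0914 0.0916 0.0919] [-0.0942 -0.0756] [-0.0282  0.0293]
post 1 [0.0898 0.09   0.0904 0.0908 0.0911 0.0924 0.0926 0.0927] [0.0757 0.098 ] [-0.0284  0.0294]
```

step_arm --steps '[[[-0.01,0,0,0,0,0],[-0.02,0,0,0,0,0],[-0.02,0,0,0,0,0]]]'

```text
clock: 9.35
tool_pos: [0.492, 0.2224, -0.0169]
orientation: [180.0, -0.0, -111.8]
force: [0.0, -1.7, 0.8]
opening: 0.0396
gripper_force: 0.8
```

step_arm --steps '[[[-0.01,0,0,0,0,0],[-0.02,0,0,0,0,0],[-0.02,0,0,0,0,0]]]'

```text
clock: 9.65
tool_pos: [0.4923, 0.2235, -0.0169]
orientation: [180.0, -0.1, -111.8]
force: [-0.2, -5.8, 2.7]
opening: 0.0398
gripper_force: 2.7
```

step_arm --steps '[[[-0.01,0,0,0,0,0],[-0.01,0,0,0,0,0]]]'

```text
clock: 9.85
tool_pos: [0.4923, 0.2235, -0.0169]
orientation: [179.9, -0.2, -111.9]
force: [-0.8, -8.4, 5.7]
opening: 0.0401
gripper_force: 4.2
```

Contact with the side stop shows a force of about 8 N at press y = −29 mm, which agrees with the fit. Next I'll back off, lift, turn 90° and go to the −x end.

step_arm --steps '[[[0.05,0,0,0,0,0],[0.12,0,0,0,0,0],[0.12,0,-0.3,0,0,0],[0.12,0,-0.7,0,0,0],[0.12,0,-0.7,0,0,0]]]'

```text
clock: 10.35
tool_pos: [0.4919, 0.2167, 0.0582]
orientation: [-179.7, 0.5, -111.8]
force: [0.2, -0.1, -0.2]
opening: 0.0398
gripper_force: 0.0
```

step_arm --steps '[[[-0.17,0.26,0,0,0,0.26],[-0.35,0.5,0,0,0,0.52],[-0.52,0.77,0,0,0,0.785]]]' --jaw 212

```text
clock: 10.65
tool_pos: [0.4364, 0.2922, 0.0533]
orientation: [180.0, 0.1, -134.7]
force: [0.5, 0.6, -0.4]
opening: 0.0214
gripper_force: 0.0
```

step_arm --steps '[[[0,0,0,0,0,0.26],[0,0,0,0,0,0.52],[0,0,0,0,0,0.785]]]'

```text
clock: 10.95
tool_pos: [0.4364, 0.2918, 0.053]
orientation: [180.0, 0.0, -157.1]
force: [-0.2, 0.6, 0.0]
opening: 0.0151
gripper_force: 0.0
```

step_arm --steps '[[[0,0,0,0,0,0.26],[0,0,0,0,0,0.52],[0,0,0,0,0,0.785]]]'

```text
clock: 11.25
tool_pos: [0.4366, 0.2914, 0.0531]
orientation: [179.9, 0.0, -179.6]
force: [-0.4, 0.2, 1.0]
opening: 0.0148
gripper_force: 0.0
```

step_arm --steps '[[[0,0,0,0,0,0.26],[0,0,0,0,0,0.52],[0,0,0,0,0,0.785],[0,0,0,0,0,0.785],[0,0,0,0,0,0.785],[0,0,0,0,0,0.785]]]'

```text
clock: 11.85
tool_pos: [0.4366, 0.2912, 0.0531]
orientation: [180.0, 0.0, 158.4]
force: [-0.8, 0.3, -0.6]
opening: 0.0147
gripper_force: 0.0
```

```bash
python3 - <<'E'
from m import *
o=get_obs(); t=o['tool_pos']; print(t,rel(t),o['orientation'],o['joint_pos'])
p,z=snapshot('scene'); P=cloud('scene',z); hsv=cv2.cvtColor(p,cv2.COLOR_RGB2HSV)
r=rel(P); k=(z>0)&(abs(r[...,0])<.08)&(abs(r[...,1])<.05)&(P[...,2]>.038)&(P[...,2]<.05)&(hsv[...,2]>120)
q=r[k]; print(k.sum(),np.percentile(q,[1,99],axis=0))
E
```

```text
[0.4366 0.2912 0.0531] [-0.0883  0.0014] [179.9895   0.     158.3891] [  55.1343   13.9748  -28.2773   -0.0032  -47.7377 -166.7431]
1167 [[-0.0597 -0.0284]
 [ 0.0387  0.0323]]
```

step_arm --steps '[[[0,0,0.3,0,0,0],[0,0,0.55,0,0,0],[0,0,0.7,0,0,0],[0,0,0.7,0,0,0],[0,0,0.7,0,0,0]]]'

```text
clock: 12.4
tool_pos: [0.4366, 0.2911, -0.0171]
orientation: [-180.0, -0.0, 158.3]
force: [0.7, 0.2, 0.4]
opening: 0.0147
gripper_force: 0.0
```

step_arm --steps '[[[-0.04,0,0,0,0,0],[-0.08,0,0,0,0,0],[-0.11,0,0,0,0,0],[-0.13,0,0,0,0,0],[-0.15,0,0,0,0,0],[-0.17,0,0,0,0,0],[-0.19,0,0,0,0,0],[-0.21,0,0,0,0,0],[-0.22,0,0,0,0,0],[-0.23,0,0,0,0,0],[-0.23,0,0,0,0,0]]]'

```text
clock: 13.5
tool_pos: [0.4581, 0.2827, -0.0167]
orientation: [180.0, 0.0, 158.2]
force: [-3.8, 1.6, 4.8]
opening: 0.015
gripper_force: 2.4
```

step_arm --steps '[[[-0.01,0,0,0,0,0],[-0.02,0,0,0,0,0],[-0.02,0,0,0,0,0]]]'

```text
clock: 13.8
tool_pos: [0.4598, 0.282, -0.0167]
orientation: [180.0, -0.0, 158.2]
force: [-3.8, 1.7, 4.8]
opening: 0.0147
gripper_force: 2.7
```

step_arm --steps '[[[-0.01,0,0,0,0,0],[-0.02,0,0,0,0,0],[-0.02,0,0,0,0,0]]]'

```text
clock: 14.1
tool_pos: [0.4608, 0.2816, -0.0167]
orientation: [180.0, -0.1, 158.2]
force: [-10.5, 5.6, 9.4]
opening: 0.0148
gripper_force: 6.6
```

step_arm --steps '[[[0.05,0,0,0,0,0],[0.12,0,0,0,0,0],[0.12,0,-0.3,0,0,0],[0.12,0,-0.7,0,0,0],[0.12,0,-0.7,0,0,0]]]'

```text
clock: 14.6
tool_pos: [0.4529, 0.288, 0.0577]
orientation: [179.6, 0.2, 158.3]
force: [0.7, 1.1, -0.0]
opening: 0.0146
gripper_force: 0.0
```

step_arm --steps '[[[-0.25,-0.2,0,0,0,-0.26],[-0.5,-0.38,0,0,0,-0.52],[-0.76,-0.56,0,0,0,-0.785]]]' --jaw 139

```text
clock: 14.9
tool_pos: [0.5004, 0.2046, 0.0529]
orientation: [-180.0, 0.0, -178.9]
force: [-0.1, -0.1, 0.3]
opening: 0.0333
gripper_force: 0.0
```

step_arm --steps '[[[0,0,0,0,0,-0.26],[0,0,0,0,0,-0.52],[0,0,0,0,0,-0.785]]]'

```text
clock: 15.2
tool_pos: [0.5002, 0.2047, 0.0526]
orientation: [-180.0, -0.0, -156.6]
force: [0.0, -0.3, 0.2]
opening: 0.0394
gripper_force: 0.0
```

step_arm --steps '[[[0,0,0,0,0,-0.26],[0,0,0,0,0,-0.52],[0,0,0,0,0,-0.785]]]'

```text
clock: 15.5
tool_pos: [0.5001, 0.2051, 0.0527]
orientation: [-180.0, -0.0, -134.0]
force: [-0.4, -0.8, -0.8]
opening: 0.0398
gripper_force: 0.0
```

step_arm --steps '[[[0,0,0,0,0,-0.26],[0,0,0,0,0,-0.52],[0,0,0,0,0,-0.785],[0,0,0,0,0,-0.785],[0,0,0,0,0,-0.785]]]'

```text
clock: 16.0
tool_pos: [0.5001, 0.2053, 0.0528]
orientation: [180.0, -0.0, -112.1]
force: [-0.5, 0.7, 0.1]
opening: 0.0397
gripper_force: 0.0
```

```bash
python3 - <<'E'
from m import *
o=get_obs(); t=o['tool_pos']; print(t,rel(t),o['orientation'])
p,z=snapshot('scene'); P=cloud('scene',z); hsv=cv2.cvtColor(p,cv2.COLOR_RGB2HSV)
r=rel(P); k=(z>0)&(abs(r[...,0])<.08)&(abs(r[...,1])<.05)&(P[...,2]>.038)&(P[...,2]<.05)&(hsv[...,2]>120)
q=r[k]; print(k.sum(),np.percentile(q,[1,99],axis=0)); rr=cv2.minAreaRect((q*1000).astype(np.float32)); print(rr)
cv2.imwrite('pics/s5.png',cv2.resize(p[230:330,270:400,::-1],(780,600),interpolation=cv2.INTER_CUBIC))
E
```

```text
[0.5001 0.2053 0.0528] [ 0.0027 -0.0547] [ 179.9938   -0.0222 -112.0552]
1171 [[-0.0489 -0.0286]
 [ 0.0501  0.0325]]
((0.49436187744140625, 4.720117568969727), (70.19754028320312, 102.30805206298828), 89.40925598144531)
```

View pics/s5.png

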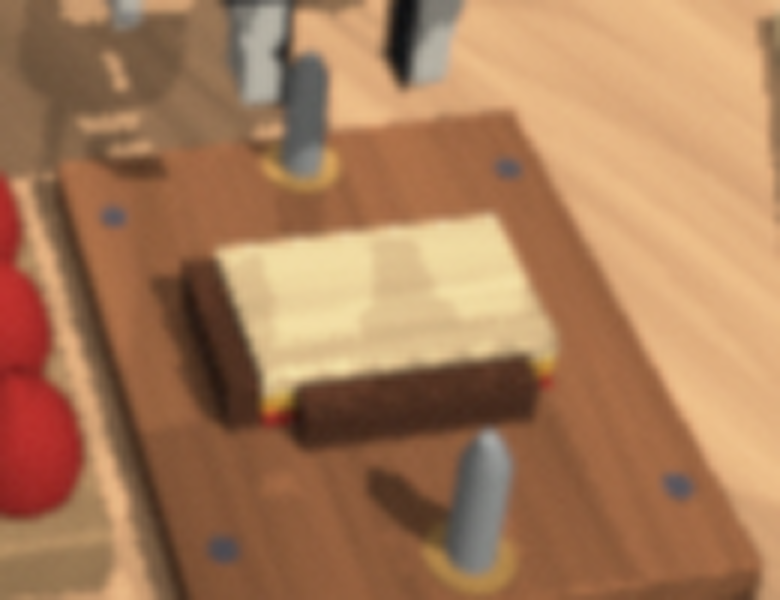

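The stack now sits in the corner: its left edge is on the back stop at (240,340) and its front edge is on the side stop at (415,390). I'll tap once more toward the side stop.

step_arm --steps '[[[0,0,0.3,0,0,0],[0,0,0.55,0,0,0],[0,0,0.7,0,0,0],[0,0,0.7,0,0,0],[0,0,0.7,0,0,0]]]'

```text
clock: 16.55
tool_pos: [0.5002, 0.2053, -0.0171]
orientation: [180.0, -0.0, -111.9]
force: [-0.9, 0.4, 0.0]
opening: 0.0396
gripper_force: 0.0
```

step_arm --steps '[[[-0.04,0,0,0,0,0],[-0.08,0,0,0,0,0],[-0.1,0,0,0,0,0],[-0.12,0,0,0,0,0],[-0.13,0,0,0,0,0],[-0.14,0,0,0,0,0],[-0.15,0,0,0,0,0],[-0.15,0,0,0,0,0]]]'

```text
clock: 17.35
tool_pos: [0.5054, 0.2183, -0.0169]
orientation: [180.0, -0.1, -111.9]
force: [-0.6, -4.5, 3.3]
opening: 0.0397
gripper_force: 2.5
```

step_arm --steps '[[[-0.005,0,0,0,0,0],[-0.01,0,0,0,0,0],[-0.01,0,0,0,0,0]]]'

```text
clock: 17.65
tool_pos: [0.5053, 0.2183, -0.0169]
orientation: [179.9, -0.2, -111.9]
force: [-0.9, -7.8, 6.3]
opening: 0.0402
gripper_force: 4.1
```

The stack is squared, and the second tap met the stop at the same place. The pot stands too close for the gripper's body to fit across the bar where the board lies. So I'll first nudge the board about 75 mm by its grip's end, with the gripper turned lengthwise, and then grasp it.

step_arm --steps '[[[0.05,0,0,0,0,0],[0.12,0,0,0,0,0],[0.12,0,-0.3,0,0,0],[0.12,0,-0.65,0,0,0],[0.12,0,-1,0,0,0]]]' --jaw 255

```text
clock: 18.15
tool_pos: [0.5015, 0.2089, 0.0841]
orientation: [180.0, -0.0, -111.8]
force: [1.8, 1.1, 0.4]
opening: 0.0054
gripper_force: 0.0
```

step_arm --steps '[[[0,0,-0.35,0,0,0.28],[0,0,-0.7,0,0,0.56],[0,0,-1,0,0,0.86],[0,0,-1,0,0,0.86]]]'

```text
clock: 18.55
tool_pos: [0.5041, 0.2106, 0.1879]
orientation: [-179.9, 0.5, -136.7]
force: [0.0, -0.6, 0.2]
opening: 0.0003
gripper_force: 0.0
```

step_arm --steps '[[[0.25,-0.22,-0.1,0,0,0.22],[0.5,-0.45,-0.2,0,0,0.45],[0.75,-0.66,-0.2,0,0,0.66],[0.96,-0.88,-0.2,0,0,0.86]]]'

```text
clock: 18.95
tool_pos: [0.4922, 0.0781, 0.203]
orientation: [180.0, 0.0, -161.3]
force: [-0.0, -0.1, -0.1]
opening: 0.0003
gripper_force: 0.0
```

step_arm --steps '[[[0.13,-0.3,0,0,0,0.28],[0.27,-0.6,0,0,0,0.56],[0.4,-0.92,0,0,0,0.86],[0.4,-0.92,0,0,0,0.86]]]'

```text
clock: 19.35
tool_pos: [0.4839, -0.0235, 0.2027]
orientation: [180.0, -0.0, 173.9]
force: [1.4, 0.6, -1.1]
opening: 0.0004
gripper_force: 0.0
```

step_arm --steps '[[[-0.01,-0.26,0,0,0,0],[-0.03,-0.52,0,0,0,0],[-0.04,-0.78,0,0,0,0]]]'

```text
clock: 19.65
tool_pos: [0.4809, -0.0992, 0.2027]
orientation: [180.0, 0.0, 174.4]
force: [1.1, 0.6, 0.5]
opening: 0.0004
gripper_force: 0.0
```

step_arm --steps '[[[-0.01,-0.26,0,0,0,0],[-0.03,-0.52,0,0,0,0],[-0.04,-0.78,0,0,0,0],[-0.04,-0.78,0,0,0,0],[-0.04,-0.78,0,0,0,0]]]'

```text
clock: 20.15
tool_pos: [0.477, -0.1768, 0.2026]
orientation: [180.0, -0.0, 174.3]
force: [-0.1, 0.5, -0.1]
opening: 0.0007
gripper_force: 0.0
```

```bash
python3 - <<'E'
from m import *
o=get_obs(); t=o['tool_pos']; print(t,o['orientation'],o['joint_pos'],o['opening'])
for n in ('scene','top'):
    p,z=snapshot(n); P=cloud(n,z); hsv=cv2.cvtColor(p,cv2.COLOR_RGB2HSV); H,S,V=[hsv[...,i].astype(int) for i in range(3)]
    k=(z>0)&(H>100)&(H<125)&(S>110)&(P[...,2]>.055)&(P[...,2]<.07)&(P[...,1]<-.15)&(P[...,1]>-.4)
    r=cv2.minAreaRect(P[k][:,:2].astype(np.float32)*1000); print(n,k.sum(),r)
# stack check via scene
p,z=snapshot('scene'); P=cloud('scene',z); r=rel(P); hsv=cv2.cvtColor(p,cv2.COLOR_RGB2HSV)
k=(z>0)&(abs(r[...,0])<.058)&(abs(r[...,1])<.04)&(P[...,2]>.038)&(P[...,2]<.05)&(hsv[...,2]>120); print(np.percentile(r[k],[1,99],axis=0))
cv2.imwrite('pics/s6.png',cv2.resize(p[230:330,270:400,::-1],(780,600),interpolation=cv2.INTER_CUBIC))
E
```

```text
[ 0.477  -0.1768  0.2026] [179.9781  -0.0238 174.2545] [  1.7852   4.1476 -18.4893  -0.0269 -67.3838 -97.5203] 0.0006579348941286769
scene 134 ((469.85107421875, -254.46298217773438), (93.64144897460938, 20.40632438659668), 84.2511215209961)
top 167 ((465.2589111328125, -258.5623474121094), (93.34783935546875, 20.343061447143555), 83.89388275146484)
[[-0.0487 -0.0289]
 [ 0.0496  0.0318]]
```

step_arm --steps '[[[0,0,0.35,0,0,0],[0,0,0.7,0,0,0],[0,0,1,0,0,0]]]'

```text
clock: 20.6
tool_pos: [0.4771, -0.1758, 0.102]
orientation: [180.0, 0.0, 174.3]
force: [0.5, -0.3, -0.5]
opening: 0.0004
gripper_force: 0.0
```

step_arm --steps '[[[0,0,0.35,0,0,0],[0,0,0.65,0,0,0],[0,0,0.85,0,0,0],[0,0,1,0,0,0]]]'

```text
clock: 21.0
tool_pos: [0.4767, -0.1759, 0.0017]
orientation: [-180.0, -0.1, 174.4]
force: [0.3, -0.1, 0.2]
opening: 0.0002
gripper_force: 0.0
```

step_arm --steps '[[[0,0,0.06,0,0,0],[0,0,0.13,0,0,0],[0,0,0.13,0,0,0]]]'

```text
clock: 21.3
tool_pos: [0.4771, -0.1765, -0.0101]
orientation: [-180.0, -0.0, 174.3]
force: [-0.4, -0.4, -0.5]
opening: 0.0004
gripper_force: 0.0
```

step_arm --steps '[[[0,-0.05,0,0,0,0],[0,-0.1,0,0,0,0],[0,-0.15,0,0,0,0],[0,-0.2,0,0,0,0],[0,-0.25,0,0,0,0],[0,-0.3,0,0,0,0],[0,-0.3,0,0,0,0]]]'

```text
clock: 22.0
tool_pos: [0.4747, -0.2073, -0.0094]
orientation: [-180.0, 0.1, 174.2]
force: [1.2, 0.3, 0.5]
opening: 0.0003
gripper_force: 0.4
```

step_arm --steps '[[[0,-0.05,0,0,0,0],[0,-0.1,0,0,0,0],[0,-0.15,0,0,0,0],[0,-0.2,0,0,0,0],[0,-0.25,0,0,0,0],[0,-0.3,0,0,0,0],[0,-0.35,0,0,0,0],[0,-0.4,0,0,0,0],[0,-0.45,0,0,0,0],[0,-0.5,0,0,0,0],[0,-0.55,0,0,0,0],[0,-0.55,0,0,0,0]]]'

```text
clock: 23.2
tool_pos: [0.4688, -0.2618, -0.0096]
orientation: [-180.0, 0.0, 174.2]
force: [0.4, 1.4, 1.6]
opening: 0.0006
gripper_force: 0.8
```

```bash
cat > g.py <<'E'
from m import *
def grip(ylo=-.5,yhi=-.15,zlo=.055,zhi=.07):
  for n in ('scene','top'):
    p,z=snapshot(n); P=cloud(n,z); hsv=cv2.cvtColor(p,cv2.COLOR_RGB2HSV); H,S,V=[hsv[...,i].astype(int) for i in range(3)]
    k=(z>0)&(H>100)&(H<125)&(S>110)&(P[...,2]>zlo)&(P[...,2]<zhi)&(P[...,1]<yhi)&(P[...,1]>ylo)
    r=cv2.minAreaRect(P[k][:,:2].astype(np.float32)*1000); print(n,k.sum(),np.round(r[0],1),np.round(r[1],1),r[2],np.median(P[k][:,2]))
  return p,z
E
python3 - <<'E'
from g import *
o=get_obs(); print(o['tool_pos'],o['force'])
grip()
E
```

```text
[ 0.4688 -0.2618 -0.0096] [0.3734 1.381  1.6443]
scene 1 [ 476.3 -300.3] [0. 0.] 0.0 0.05741786694236431
top 0 [0. 0.] [0. 0.] 0.0 nan
  return _methods._mean(a, axis=axis, dtype=dtype,
  ret = ret.dtype.type(ret / rcount)
```

step_arm --steps '[[[0,0.08,0,0,0,0],[0,0.1,-0.3,0,0,0],[0,0.1,-0.65,0,0,0],[0,0.1,-1,0,0,0],[0,0.1,-1,0,0,0]]]' --jaw 100

```text
clock: 23.8
tool_pos: [0.4725, -0.2519, 0.0948]
orientation: [-179.9, 0.4, 174.3]
force: [0.9, 0.9, -0.3]
opening: 0.0345
gripper_force: 0.0
```

step_arm --steps '[[[0,0,-0.25,0,0,-0.26],[0,0,-0.5,0,0,-0.52],[0,0,-0.5,0,0,-0.785]]]'

```text
clock: 24.1
tool_pos: [0.4713, -0.2517, 0.1431]
orientation: [-179.8, 0.2, -162.9]
force: [-0.3, -0.0, 0.1]
opening: 0.0527
gripper_force: 0.0
```

```bash
python3 - <<'E'
from g import *
o=get_obs(); print(o['tool_pos'],o['orientation'])
p,z=grip()
P=cloud('top',z)
for n,c in(('glue',(.379,-.2086)),('pot',(.576,-.2455))):
    k=(z>0)&(np.hypot(P[...,0]-c[0],P[...,1]-c[1])<.05)&(P[...,2]>.1)&(P[...,2]<.17); print(n,k.sum(),P[k].mean(0))
E
```

```text
[ 0.4713 -0.2517  0.1431] [-179.8376    0.2161 -162.9079]
scene 113 [ 462.8 -323.6] [92.6 21. ] 82.96766662597656 0.06181780533903384
top 43 [ 461.3 -294. ] [23.  19.9] 88.08892059326172 0.06292314994896275
glue 220 [ 0.373  -0.2102  0.1266]
pot 0 [nan nan nan]<stdin>:6: RuntimeWarning: Mean of empty slice.
  ret = um.true_divide(
```

step_arm --steps '[[[0.1,-0.23,0,0,0,-0.26],[0.2,-0.46,0,0,0,-0.52],[0.31,-0.68,0,0,0,-0.77]]]'

```text
clock: 24.5
tool_pos: [0.4589, -0.3256, 0.139]
orientation: [179.9, -0.1, -141.1]
force: [0.5, -0.6, -0.2]
opening: 0.0534
gripper_force: 0.0
```

step_arm --steps '[[[0,0,0,0,0,-0.26],[0,0,0,0,0,-0.52],[0,0,0,0,0,-0.77]]]'

```text
clock: 24.8
tool_pos: [0.4586, -0.3252, 0.1386]
orientation: [179.9, -0.0, -119.1]
force: [0.3, -0.3, -0.3]
opening: 0.0529
gripper_force: 0.0
```

step_arm --steps '[[[0,0,0,0,0,-0.26],[0,0,0,0,0,-0.52],[0,0,0,0,0,-0.77],[0,0,0,0,0,-0.77],[0,0,0,0,0,-0.77]]]'

```text
clock: 25.3
tool_pos: [0.4591, -0.3251, 0.1393]
orientation: [179.9, 0.0, -97.4]
force: [-0.9, -0.7, -0.8]
opening: 0.0532
gripper_force: 0.0
```

```bash
python3 - <<'E'
from g import *
o=get_obs(); t=o['tool_pos']; print(t,o['orientation'])
p,z=grip()
# visible finger tips in scene (grey, real tip z ~ tcp+.039)
p,z=snapshot('scene'); P=cloud('scene',z)
k=(z>0)&(np.hypot(P[...,0]-t[0],P[...,1]-t[1])<.06)&(P[...,2]>t[2]+.035)&(P[...,2]<t[2]+.08)
print(k.sum(),np.percentile(P[k],[2,50,98],axis=0))
E
```

```text
[ 0.4591 -0.3251  0.1393] [179.911    0.021  -97.4125]
scene 115 [ 463.1 -322.3] [95.8 19.8] 84.02998352050781 0.06187113835884699
top 58 [ 459.9 -298.5] [32.2 16.9] 88.57685852050781 0.06273606720083427
188 [[ 0.4196 -0.3357  0.1808]
 [ 0.4365 -0.318   0.2   ]
 [ 0.5067 -0.3071  0.2188]]
```

step_arm --steps '[[[0,-0.02,0.35,0,0,-0.05],[0,-0.02,0.7,0,0,-0.05],[0,-0.02,0.9,0,0,-0.05],[0,-0.02,1,0,0,-0.05]]]'

```text
clock: 25.85
tool_pos: [0.4602, -0.3253, 0.0381]
orientation: [179.8, 0.0, -95.8]
force: [-0.3, 0.9, 0.1]
opening: 0.0533
gripper_force: 0.0
```

step_arm --steps '[[[0,0,0.15,0,0,0],[0,0,0.27,0,0,0],[0,0,0.36,0,0,0],[0,0,0.42,0,0,0],[0,0,0.44,0,0,0],[0,0,0.44,0,0,0]]]'

```text
clock: 26.45
tool_pos: [0.4617, -0.3258, -0.0038]
orientation: [-180.0, -0.0, -95.6]
force: [-0.3, -0.2, 0.5]
opening: 0.0531
gripper_force: 0.0
```

step_arm --steps '[[[0,0,0,0,0,0],[0,0,0,0,0,0],[0,0,0,0,0,0],[0,0,0,0,0,0],[0,0,0,0,0,0],[0,0,0,0,0,0]]]' --jaw 255

```text
clock: 27.05
tool_pos: [0.4596, -0.3255, -0.0038]
orientation: [179.8, 0.0, -95.7]
force: [-5.2, 1.4, 4.5]
opening: 0.0241
gripper_force: 30.0
```

step_arm --steps '[[[0,0,-0.05,0,0,0],[0,0,-0.1,0,0,0],[0,0,-0.2,0,0,0],[0,0,-0.3,0,0,0],[0,0,-0.4,0,0,0],[0,0,-0.4,0,0,0],[0,0,-0.4,0,0,0]]]'

```text
clock: 27.75
tool_pos: [0.4618, -0.3257, 0.0366]
orientation: [-179.9, -0.0, -95.6]
force: [-0.5, 0.1, -4.2]
opening: 0.0239
gripper_force: 29.9
```

```bash
python3 - <<'E'
from g import *
o=get_obs(); t=o['tool_pos']; print(t,o['orientation'],o['force'],o['moment'])
for n in('scene','top'):
    p,z=snapshot(n); P=cloud(n,z); hsv=cv2.cvtColor(p,cv2.COLOR_RGB2HSV); H,S,V=[hsv[...,i].astype(int) for i in range(3)]
    k=(z>0)&(S<50)&(V>130)&(abs(P[...,0]-t[0])<.09)&(abs(P[...,1]-t[1])<.13)&(P[...,2]>.045)&(P[...,2]<.07)
    Q=P[k]; A=np.c_[Q[:,:2]-t[:2],np.ones(len(Q))]; c=np.linalg.lstsq(A,Q[:,2],rcond=None)[0]
    c=np.linalg.lstsq(A[abs(A@c-Q[:,2])<.004],Q[abs(A@c-Q[:,2])<.004,2],rcond=None)[0]
    print(n,len(Q),'tilt deg',np.degrees(c[:2]),'z',c[2],cv2.minAreaRect(Q[:,:2].astype(np.float32)*1000))
E
```

```text
[ 0.4618 -0.3257  0.0366] [-179.9425   -0.0004  -95.6496] [-0.486   0.0997 -4.2408] [0.0465 0.1413 0.0537]
scene 735 tilt deg [ 0.1588 -0.301 ] z 0.057564214781085934 ((449.87713623046875, -317.657470703125), (231.87071228027344, 130.04061889648438), 83.96713256835938)
top 902 tilt deg [ 0.292  -0.1497] z 0.05747061531971802 ((461.9024658203125, -330.9313049316406), (210.15127563476562, 100.58992767333984), 83.72897338867188)
```

The board is held level, with a tilt of about 0.2° and the load showing as −4 N. I'll lift it above the jar and carry it over.

step_arm --steps '[[[0,0,-0.15,0,0,0],[0,0,-0.4,0,0,0],[0,0,-0.7,0,0,0],[0,0,-0.95,0,0,0]]]'

```text
clock: 28.25
tool_pos: [0.4613, -0.3257, 0.1319]
orientation: [180.0, 0.0, -95.6]
force: [0.7, -1.0, -5.2]
opening: 0.0237
gripper_force: 29.9
```

step_arm --steps '[[[0,0,-0.3,0,0,0],[0,0,-0.6,0,0,0],[0,0,-0.85,0,0,0],[0,0,-0.95,0,0,0],[0,0,-0.95,0,0,0]]]'

```text
clock: 28.75
tool_pos: [0.462, -0.3258, 0.2268]
orientation: [-179.9, -0.0, -95.6]
force: [0.0, -0.5, -4.7]
opening: 0.0239
gripper_force: 29.9
```

step_arm --steps '[[[-0.1,0,0,0,0,0],[-0.3,0,0,0,0,0],[-0.53,0,0,0,0,0],[-0.77,0,0,0,0,0],[-1,0,0,0,0,0]]]'

```text
clock: 29.25
tool_pos: [0.4703, -0.2246, 0.224]
orientation: [179.8, 0.0, -95.7]
force: [0.6, -0.6, -4.2]
opening: 0.0235
gripper_force: 29.9
```

step_arm --steps '[[[-0.25,0,0,0,0,0],[-0.5,0,0,0,0,0],[-0.75,0,0,0,0,0],[-1,0,0,0,0,0]]]'

```text
clock: 29.65
tool_pos: [0.48, -0.1252, 0.2241]
orientation: [179.8, -0.0, -95.7]
force: [0.4, -0.3, -4.3]
opening: 0.0237
gripper_force: 29.9
```

step_arm --steps '[[[-0.25,0,0,0,0,0],[-0.5,0,0,0,0,0],[-0.75,0,0,0,0,0],[-1,0,0,0,0,0]]]'

```text
clock: 30.05
tool_pos: [0.4898, -0.0259, 0.2242]
orientation: [179.8, -0.0, -95.6]
force: [0.9, -0.1, -4.5]
opening: 0.0236
gripper_force: 29.9
```

step_arm --steps '[[[-0.25,0,0,0,0,0],[-0.5,0,0,0,0,0],[-0.75,0,0,0,0,0],[-1,0,0,0,0,0]]]'

```text
clock: 30.45
tool_pos: [0.4995, 0.0735, 0.2241]
orientation: [179.8, -0.1, -95.6]
force: [0.8, -0.3, -4.7]
opening: 0.0238
gripper_force: 29.9
```

step_arm --steps '[[[-0.22,0,0,0,0,0.12],[-0.45,0,0,0,0,0.25],[-0.68,0,0,0,0,0.4],[-0.9,0,0,0,0,0.567]]]'

```text
clock: 30.85
tool_pos: [0.5084, 0.1629, 0.224]
orientation: [179.9, -0.1, -112.1]
force: [0.1, -0.2, -4.4]
opening: 0.0238
gripper_force: 29.9
```

step_arm --steps '[[[-0.25,0.08,0,0,0,0],[-0.5,0.15,0,0,0,0],[-0.75,0.22,0,0,0,0],[-0.87,0.26,0,0,0,0],[-0.91,0.28,0,0,0,0],[-0.91,0.28,0,0,0,0],[-0.91,0.28,0,0,0,0]]]'

```text
clock: 31.55
tool_pos: [0.5172, 0.2559, 0.2257]
orientation: [180.0, -0.1, -111.9]
force: [-0.0, -0.1, -4.6]
opening: 0.0241
gripper_force: 29.9
```

step_arm --steps '[[[0,0,0.2,0,0,0],[0,0,0.45,0,0,0],[0,0,0.7,0,0,0],[0,0,0.95,0,0,0]]]'

```text
clock: 31.95
tool_pos: [0.5177, 0.2557, 0.1307]
orientation: [-180.0, 0.0, -112.0]
force: [-0.0, 0.1, -4.9]
opening: 0.0238
gripper_force: 29.9
```

step_arm --steps '[[[0,0,0.2,0,0,0],[0,0,0.35,0,0,0],[0,0,0.44,0,0,0],[0,0,0.44,0,0,0],[0,0,0.44,0,0,0],[0,0,0.44,0,0,0]]]'

```text
clock: 32.55
tool_pos: [0.5183, 0.2571, 0.0883]
orientation: [-179.9, 0.1, -111.9]
force: [0.4, -0.0, -5.4]
opening: 0.0239
gripper_force: 29.9
```

```bash
cat > f.py <<'E'
from g import *
import pickle
d0=pickle.load(open('d0.pkl','rb'))
o=get_obs(); t=o['tool_pos']; print(t,o['orientation'],o['force'])
ztop=t[2]+.0034+.018; new={n:snapshot(n) for n in('scene','top')}
pickle.dump(new,open('d1.pkl','wb'))
def rect(n,p,m,zp):
    m=cv2.morphologyEx(m.astype(np.uint8),cv2.MORPH_OPEN,np.ones((2,2)))
    c=max(cv2.findContours(m,cv2.RETR_EXTERNAL,cv2.CHAIN_APPROX_NONE)[0],key=cv2.contourArea)[:,0]
    q=ray(n,c,zp)[:,:2]; return cv2.minAreaRect((q*1000).astype(np.float32)),proj(n,np.r_[q.mean(0),zp])
for n in new:
    p,z=d0[n]; P=cloud(n,z); hsv=cv2.cvtColor(p,cv2.COLOR_RGB2HSV).astype(int); r=rel(P)
    m=(abs(r[...,0])<.13)&(abs(r[...,1])<.14)&(abs(P[...,2]-.02)<.005)&(hsv[...,2]<170)&(z>0)
    print(n,'bed',rect(n,p,m,.02))
    p,z=new[n]; P=cloud(n,z); hsv=cv2.cvtColor(p,cv2.COLOR_RGB2HSV).astype(int); r=rel(P)
    m=(abs(r[...,0])<.08)&(abs(r[...,1])<.14)&(abs(P[...,2]-ztop)<.007)&(hsv[...,1]<60)&(z>0)
    k=m; Q=P[k]; A=np.c_[Q[:,:2]-t[:2],np.ones(len(Q))]; c=np.linalg.lstsq(A,Q[:,2],rcond=None)[0]
    print(n,'board',rect(n,p,m,ztop),m.sum(),'z',c[2],ztop,'tilt',np.degrees(c[:2]))
p=new['scene'][0]; cv2.imwrite('pics/s7.png',cv2.resize(p[190:340,250:420,::-1],(680,600),interpolation=cv2.INTER_CUBIC))
E
python3 f.py
```

```text
[0.5183 0.2571 0.0883] [-179.9441    0.0955 -111.8893] [ 0.3848 -0.0129 -5.4146]
scene bed (((520.972412109375, 263.41705322265625), (217.87489318847656, 180.04380798339844), 67.87885284423828), array([[332.765 , 290.0953]]))
scene board (((526.1494140625, 271.103515625), (187.5334014892578, 102.25128173828125), 67.64960479736328), array([[339.189 , 265.6601]])) 2677 z 0.10962981722743274 0.10973734687958203 tilt [-0.1018 -0.2003]
top bed (((522.4065551757812, 271.97637939453125), (172.57366943359375, 179.3985595703125), 68.00607299804688), array([[141.7121, 193.1359]]))
top board (((493.44110107421875, 196.83023071289062), (101.85031127929688, 99.73268127441406), 67.54792785644531), array([[167.6434, 202.5391]])) 912 z 0.10972804468282608 0.10973734687958203 tilt [ 0.2478 -0.0598]
```

View pics/s7.png

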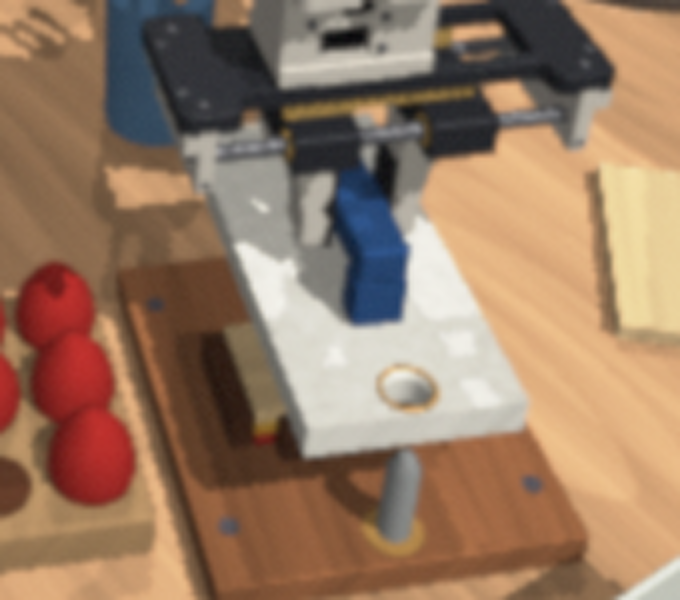

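The board is level above the pins. hole_b's rim is at (408,387), and pin_b is just below with its tip at (404,455) and its ring at (393,532). I'll compare them by rays.

```bash
python3 - <<'E'
from m import *
f=lambda u,v:(np.array([u,v])+.5)/4-.5+[250,190]
t=np.array([.5183,.2571])
h=ray('scene',f(408,387),.1097)[0]; print('hole rel TCP',(h[:2]-t)@px*1e3,(h[:2]-t)@py*1e3)
for uv,zz in(((404,455),.072),((393,533),.02)):
    q=ray('scene',f(*uv),zz)[0]; print('pin rel TCP',(q[:2]-t)@px*1e3,(q[:2]-t)@py*1e3,'hole-pin',(h-q)[:2]@px*1e3,(h-q)[:2]@py*1e3)
import pickle
p,z=pickle.load(open('d1.pkl','rb'))['scene']
# subpixel pin: grey mask below board, rim: orange ring
hsv=cv2.cvtColor(p,cv2.COLOR_RGB2HSV).astype(int)
sub=np.s_[300:328,343:360]
for v in range(303,326,2): print(v,[int(x) for x in hsv[v,343:360,1]])
E
```

```text
hole rel TCP 0.9295114503987505 84.43457301385054
pin rel TCP 0.31673357281734527 90.16072550402696 hole-pin 0.6127778775814057 -5.7261524901764105
pin rel TCP -0.07138968964793407 91.70008583642931 hole-pin 1.0009011400466867 -7.265512822578765
303 [112, 127, 127, 132, 115, 78, 23, 9, 6, 14, 51, 108, 138, 146, 146, 148, 146]
305 [149, 149, 137, 97, 37, 6, 8, 2, 4, 3, 10, 48, 110, 141, 146, 145, 146]
307 [143, 145, 135, 85, 19, 3, 5, 4, 4, 5, 3, 18, 79, 130, 145, 146, 145]
309 [148, 146, 130, 66, 12, 3, 7, 4, 6, 6, 7, 24, 88, 133, 147, 147, 145]
311 [145, 139, 114, 53, 6, 5, 2, 4, 4, 6, 9, 47, 105, 139, 145, 148, 148]
313 [145, 138, 89, 24, 6, 5, 2, 6, 4, 4, 17, 72, 127, 143, 145, 147, 145]
315 [142, 111, 44, 6, 3, 2, 2, 2, 2, 6, 24, 89, 134, 144, 144, 146, 149]
317 [137, 86, 29, 3, 8, 0, 4, 2, 4, 11, 53, 111, 139, 144, 146, 146, 145]
319 [133, 72, 16, 6, 5, 2, 2, 4, 4, 26, 90, 132, 143, 148, 144, 144, 144]
321 [137, 80, 15, 3, 5, 6, 4, 6, 10, 52, 116, 142, 147, 148, 147, 145, 145]
323 [143, 124, 74, 24, 9, 4, 4, 6, 24, 83, 130, 145, 149, 147, 144, 147, 144]
325 [147, 144, 138, 120, 90, 65, 63, 84, 110, 134, 146, 149, 147, 148, 146, 144, 145]
```

```bash
cat > hole.py <<'E'
from m import *
import pickle,sys
def run(p,t,ztop):
    hsv=cv2.cvtColor(p,cv2.COLOR_RGB2HSV).astype(int); H,S,V=[hsv[...,i] for i in range(3)]
    c=proj('scene',np.r_[t[:2]+.087*py,ztop])[0].astype(int); u0,v0=c-[14,12]
    s=np.s_[v0:v0+24,u0:u0+28]
    m=((S[s]>45)&(H[s]<30)).astype(np.uint8)
    nb,l,st,ce=cv2.connectedComponentsWithStats(m); 
    best=None
    for i in range(1,nb):
        if st[i,4]<12: continue
        pts=np.argwhere(l==i)[:,::-1].astype(np.float32)
        print('cc',st[i].tolist())
        x,y,w,h,_=st[i]
        if 10<=w<=19 and 7<=h<=16:
            e=cv2.fitEllipse(cv2.convexHull(pts)); best=np.array(e[0])+[u0,v0]; print('ellipse',best,e[1])
    if best is not None:
        h=ray('scene',best,ztop)[0]; print('hole rel TCP',(h[:2]-t[:2])@px*1e3,(h[:2]-t[:2])@py*1e3)
    # board near end: white->dark edge along line through hole in py
    for a in(-.03,-.02,.02,.03):
        L=np.array([np.r_[t[:2]+a*px+b*py,ztop] for b in np.arange(.085,.135,.001)]); uv=proj('scene',L).astype(np.float32)
        g=cv2.remap(cv2.cvtColor(p,cv2.COLOR_RGB2GRAY),uv[None,:,0],uv[None,:,1],cv2.INTER_LINEAR)[0].astype(int); print(a,g.tolist())
if __name__=='__main__':
    p,z=pickle.load(open('d1.pkl','rb'))['scene']; run(p,np.array([.5183,.2571]),.1097)
E
python3 hole.py
```

```text
cc [6, 6, 16, 13, 81]
ellipse [351.628  286.8903] (11.637160301208496, 16.071043014526367)
hole rel TCP 1.3567354197176023 85.58897227774715
-0.03 [227, 231, 234, 234, 235, 235, 236, 236, 236, 237, 237, 237, 236, 235, 232, 227, 221, 212, 205, 202, 200, 197, 196, 195, 193, 191, 189, 188, 184, 180, 169, 153, 138, 128, 120, 118, 117, 118, 118, 118, 118, 118, 118, 118, 118, 118, 118, 119, 119, 120]
-0.02 [214, 215, 216, 217, 217, 218, 219, 219, 218, 218, 218, 219, 218, 218, 217, 214, 210, 206, 201, 198, 197, 196, 196, 197, 197, 198, 197, 196, 191, 183, 171, 154, 136, 126, 119, 116, 115, 114, 114, 113, 114, 115, 115, 114, 114, 114, 114, 114, 114, 114]
0.02 [220, 220, 219, 218, 216, 216, 217, 218, 218, 218, 218, 218, 217, 215, 213, 208, 203, 200, 197, 195, 195, 195, 195, 196, 197, 197, 194, 191, 180, 162, 141, 113, 88, 77, 71, 76, 84, 91, 98, 104, 110, 115, 120, 124, 125, 127, 128, 130, 131, 132]
0.03 [219, 219, 219, 219, 219, 218, 218, 217, 217, 217, 217, 217, 217, 215, 213, 210, 206, 202, 200, 199, 199, 198, 198, 197, 196, 195, 191, 183, 175, 154, 132, 110, 86, 71, 64, 60, 59, 60, 62, 65, 73, 80, 89, 96, 97, 98, 96, 93, 89, 86]
```

The board sits about 4.5 mm off-centre along the grip: hole_b is at 85.6 mm and its edge at 101 mm, against pin_b at about 90.5 mm. I'll correct for that and lower with force checks.

step_arm --steps '[[[-0.02,0.005,0,0,0,0],[-0.047,0.009,0,0,0,0],[-0.047,0.009,0.05,0,0,0],[-0.047,0.009,0.1,0,0,0],[-0.047,0.009,0.13,0,0,0],[-0.047,0.009,0.14,0,0,0],[-0.047,0.009,0.14,0,0,0],[-0.047,0.009,0.14,0,0,0]]]'

```text
clock: 33.45
tool_pos: [0.5187, 0.2615, 0.0732]
orientation: [-180.0, 0.0, -111.9]
force: [0.4, 0.9, -3.9]
opening: 0.0238
gripper_force: 29.9
```

```bash
python3 - <<'E'
from hole import *
o=get_obs(); t=o['tool_pos']; print(t,o['orientation'],o['force'],o['moment'])
p,z=snapshot('scene'); run(p,t,t[2]+.0214)
hsv=cv2.cvtColor(p,cv2.COLOR_RGB2HSV).astype(int)
# pin axis points: grey runs under the board
for v in (307,311,315,319):
    k=np.arange(338,365); g=np.interp(1,[0,1],[0,1]); s=hsv[v,338:365,1]; run_=k[s<60]; print(v,run_.min(),run_.max(),hsv[v,338:365,1].tolist())
E
```

```text
[0.5187 0.2615 0.0732] [-179.995     0.0009 -111.8858] [ 0.3984  0.9105 -3.9175] [0.0185 0.0865 0.0707]
cc [5, 6, 17, 12, 79]
ellipse [351.9757 294.4979] (11.664772987365723, 16.199724197387695)
hole rel TCP 1.6673017341443144 85.47085385494402
-0.03 [226, 229, 233, 234, 235, 236, 235, 235, 236, 237, 237, 237, 236, 234, 232, 226, 221, 214, 207, 202, 199, 196, 194, 192, 191, 189, 188, 187, 183, 176, 167, 150, 134, 126, 122, 120, 119, 119, 118, 118, 118, 118, 117, 118, 117, 116, 116, 117, 117, 118]
-0.02 [213, 213, 214, 216, 217, 218, 218, 218, 218, 218, 218, 218, 219, 219, 218, 216, 211, 206, 202, 197, 196, 196, 196, 196, 197, 197, 196, 191, 186, 173, 159, 145, 133, 124, 121, 118, 119, 120, 119, 118, 118, 118, 117, 117, 117, 116, 116, 116, 116, 115]
0.02 [220, 219, 219, 218, 217, 216, 216, 217, 218, 218, 219, 218, 217, 215, 212, 208, 204, 199, 197, 195, 195, 196, 196, 196, 196, 194, 192, 186, 179, 160, 141, 126, 112, 108, 107, 109, 113, 116, 119, 121, 124, 127, 129, 131, 133, 133, 133, 133, 133, 132]
0.03 [219, 219, 219, 218, 218, 218, 218, 218, 217, 217, 216, 216, 215, 215, 212, 209, 206, 202, 200, 199, 198, 198, 197, 196, 195, 194, 192, 184, 173, 152, 123, 99, 78, 63, 65, 68, 72, 76, 76, 77, 74, 72, 72, 73, 77, 80, 83, 86, 88, 91]
307 338 361 [15, 15, 18, 17, 18, 16, 17, 17, 18, 17, 17, 17, 16, 17, 14, 15, 16, 20, 23, 29, 31, 34, 45, 57, 67, 72, 78]
311 346 354 [88, 100, 101, 111, 125, 137, 123, 74, 19, 3, 3, 2, 6, 4, 4, 8, 30, 89, 136, 148, 146, 146, 146, 144, 146, 146, 147]
315 345 353 [140, 148, 146, 145, 144, 143, 108, 47, 9, 5, 5, 4, 6, 6, 4, 24, 91, 135, 146, 146, 144, 143, 147, 145, 147, 146, 144]
319 345 352 [146, 146, 145, 149, 150, 131, 72, 16, 3, 2, 4, 4, 4, 6, 27, 89, 133, 144, 145, 143, 149, 146, 144, 144, 147, 148, 146]
```

step_arm --steps '[[[0,0,0.01,0,0,0],[0,0,0.02,0,0,0],[0,0,0.03,0,0,0],[0,0,0.04,0,0,0],[0,0,0.05,0,0,0],[0,0,0.05,0,0,0]]]'

```text
clock: 34.1
tool_pos: [0.5185, 0.2614, 0.068]
orientation: [180.0, -0.0, -111.9]
force: [-0.4, 0.1, -5.2]
opening: 0.0239
gripper_force: 29.9
```

step_arm --steps '[[[0,0,0.01,0,0,0],[0,0,0.02,0,0,0],[0,0,0.03,0,0,0],[0,0,0.04,0,0,0],[0,0,0.04,0,0,0]]]'

```text
clock: 34.6
tool_pos: [0.5185, 0.2614, 0.064]
orientation: [180.0, -0.0, -111.9]
force: [0.9, -0.2, -4.5]
opening: 0.0237
gripper_force: 29.9
```

step_arm --steps '[[[0,0,0.01,0,0,0],[0,0,0.02,0,0,0],[0,0,0.03,0,0,0],[0,0,0.03,0,0,0]]]'

```text
clock: 35.0
tool_pos: [0.5185, 0.2614, 0.061]
orientation: [180.0, -0.0, -111.9]
force: [-0.3, 0.7, -5.6]
opening: 0.024
gripper_force: 29.9
```

step_arm --steps '[[[0,0,0.01,0,0,0],[0,0,0.02,0,0,0],[0,0,0.02,0,0,0]]]'

```text
clock: 35.3
tool_pos: [0.5185, 0.2613, 0.059]
orientation: [180.0, -0.0, -111.9]
force: [0.7, -0.7, -4.6]
opening: 0.0235
gripper_force: 29.9
```

step_arm --steps '[[[0,0,0.01,0,0,0],[0,0,0.02,0,0,0],[0,0,0.02,0,0,0]]]'

```text
clock: 35.6
tool_pos: [0.5185, 0.2614, 0.057]
orientation: [180.0, -0.0, -111.9]
force: [0.0, 0.4, -4.7]
opening: 0.024
gripper_force: 29.9
```

step_arm --steps '[[[0,0,0.015,0,0,0],[0,0,0.03,0,0,0],[0,0,0.045,0,0,0],[0,0,0.06,0,0,0],[0,0,0.06,0,0,0]]]'

```text
clock: 36.1
tool_pos: [0.5184, 0.2613, 0.0509]
orientation: [180.0, -0.0, -111.9]
force: [0.5, 0.5, -5.1]
opening: 0.024
gripper_force: 29.9
```

step_arm --steps '[[[0,0,0.015,0,0,0],[0,0,0.03,0,0,0],[0,0,0.045,0,0,0],[0,0,0.06,0,0,0],[0,0,0.07,0,0,0],[0,0,0.07,0,0,0]]]'

```text
clock: 36.7
tool_pos: [0.5185, 0.2613, 0.0439]
orientation: [180.0, -0.0, -111.9]
force: [-1.0, -0.8, -4.2]
opening: 0.0239
gripper_force: 29.9
```

step_arm --steps '[[[0,0,0.01,0,0,0],[0,0,0.02,0,0,0],[0,0,0.02,0,0,0]]]'

```text
clock: 37.0
tool_pos: [0.5185, 0.2614, 0.042]
orientation: [180.0, -0.0, -111.9]
force: [-0.2, -0.3, -4.5]
opening: 0.0239
gripper_force: 29.9
```

step_arm --steps '[[[0,0,0.005,0,0,0],[0,0,0.01,0,0,0],[0,0,0.01,0,0,0]]]'

```text
clock: 37.3
tool_pos: [0.5185, 0.2614, 0.0411]
orientation: [180.0, -0.0, -111.9]
force: [0.2, 0.3, -4.5]
opening: 0.0237
gripper_force: 29.9
```

step_arm --steps '[[[0,0,0.005,0,0,0],[0,0,0.01,0,0,0],[0,0,0.01,0,0,0]]]'

```text
clock: 37.6
tool_pos: [0.5187, 0.2615, 0.0403]
orientation: [-180.0, 0.0, -111.9]
force: [-0.0, 0.1, -1.9]
opening: 0.0237
gripper_force: 29.9
```

step_arm --steps '[[[0,0,0.005,0,0,0],[0,0,0.005,0,0,0]]]'

```text
clock: 37.8
tool_pos: [0.5188, 0.2615, 0.0402]
orientation: [-180.0, 0.0, -111.9]
force: [-1.6, -1.3, 2.1]
opening: 0.0235
gripper_force: 29.9
```

Seated: the weight has come off at underside height, about 0.044 m. Let go and rise.

step_arm --steps '[[[0,0,0,0,0,0],[0,0,0,0,0,0],[0,0,0,0,0,0],[0,0,0,0,0,0],[0,0,0,0,0,0]]]' --jaw 100

```text
clock: 38.3
tool_pos: [0.5186, 0.2615, 0.0396]
orientation: [-180.0, 0.0, -111.9]
force: [0.7, 0.7, 0.3]
opening: 0.0524
gripper_force: 0.0
```

step_arm --steps '[[[0,0,-0.1,0,0,0],[0,0,-0.25,0,0,0],[0,0,-0.5,0,0,0],[0,0,-0.8,0,0,0],[0,0,-1,0,0,0],[0,0,-1,0,0,0]]]'

```text
clock: 38.9
tool_pos: [0.5204, 0.2627, 0.1439]
orientation: [-179.8, 0.3, -111.9]
force: [0.4, 0.2, -0.4]
opening: 0.0533
gripper_force: 0.0
```

step_arm --steps '[[[0,0,-0.3,0,0,0],[0,0,-0.6,0,0,0],[0,0,-1,0,0,0],[0,0,-1,0,0,0],[0,0,-1,0,0,0]]]'

```text
clock: 39.4
tool_pos: [0.5187, 0.2618, 0.2407]
orientation: [-180.0, 0.1, -111.9]
force: [0.0, -0.4, -1.0]
opening: 0.0532
gripper_force: 0.0
```

```bash
python3 - <<'E'
from m import *
import pickle
d0=pickle.load(open('d0.pkl','rb')); o=get_obs(); print(o['tool_pos'],o['force'],o['clock'])
for n in('scene','top'):
    p,z=snapshot(n); P=cloud(n,z); hsv=cv2.cvtColor(p,cv2.COLOR_RGB2HSV).astype(int); r=rel(P)
    m=(abs(r[...,0])<.06)&(abs(r[...,1])<.115)&(abs(P[...,2]-.062)<.006)&(hsv[...,1]<50)&(hsv[...,2]>130)&(z>0)
    Q=P[m]; A=np.c_[r[m],np.ones(len(Q))]; c=np.linalg.lstsq(A,Q[:,2],rcond=None)[0]; print(n,m.sum(),'ztop',c[2],'tilt',np.degrees(c[:2]),np.percentile(r[m],[1,99],axis=0).tolist())
    # bystanders: compare with start
    for nm,(x,y,rad) in dict(glue=(.38,-.209,.05),pot=(.576,-.245,.05),jar=(.462,.024,.05),mug=(.6,0.,.08),eggs=(.63,.185,.08)).items():
        f=lambda PP,zz:PP[(zz>0)&(np.hypot(PP[...,0]-x,PP[...,1]-y)<rad)&(PP[...,2]>.04)&(PP[...,2]<.2)]
        a=f(cloud(n,d0[n][1]),d0[n][1]);b=f(P,z); print(nm,len(a),len(b),np.median(a,0).round(3),np.median(b,0).round(3) if len(b) else '')
E
```

```text
[0.5187 0.2618 0.2407] [ 0.0004 -0.4364 -0.971 ] 39.4
scene 2795 ztop 0.06149555344002527 tilt [-0.0827 -0.0868] [[-0.04884601898745906, -0.10151145721114521], [0.050636996702134306, 0.10595387007176575]]
glue 613 610 [ 0.386 -0.197  0.095] [ 0.387 -0.197  0.095]
pot 919 916 [ 0.584 -0.219  0.098] [ 0.584 -0.22   0.098]
jar 1131 1133 [0.457 0.015 0.099] [0.457 0.016 0.099]
mug 970 979 [ 0.639 -0.002  0.07 ] [ 0.639 -0.003  0.07 ]
eggs 1526 1516 [0.657 0.191 0.056] [0.657 0.191 0.056]
top 1094 ztop 0.061641886639899 tilt [-0.4246  0.0118] [[-0.048896791804536856, -0.10538250292652217], [0.04960176204855642, 0.07244417167065648]]
glue 277 280 [ 0.37  -0.207  0.112] [ 0.37  -0.207  0.112]
pot 601 607 [ 0.571 -0.244  0.114] [ 0.57  -0.244  0.114]
jar 289 288 [0.444 0.004 0.101] [0.444 0.004 0.101]
mug 245 242 [ 0.642 -0.012  0.077] [ 0.639 -0.012  0.076]
eggs 638 626 [0.648 0.179 0.057] [0.648 0.177 0.057]
```

The board lies flat with its top at z = 0.062 m, the pins are through both holes, and the bystanders have not moved.

```bash
python3 -c "
from plant import *
print(close_job())"
```

```text
the job is handed in; nothing more can be done
None
```

The three blanks are squared into the corner of both stops, the top board rests flat on the stack over both pins and has been let go, and the job was handed in at about 39 s; the pots, eggs, jar and mug show no movement in the images (I didn't check the spoon), and I slid the board about 70 mm by its grip before lifting it, to clear the dye pot.

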